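Hang the egg stall's sign and the display basket below it

ROBOT

A 6-joint arm with a two-finger parallel gripper is mounted at the origin on the work surface. World frame = base frame: x ahead of the robot, y to its left, z up, the work surface at z = 0. Lengths are in m, angles in rad, forces in N, time in s.
With the tool pointing down it reaches from about 0.325 to 0.775 m from the base axis. Payload 5.5 kg.
Tool frame: the origin (TCP) lies on the centre line of the jaws, within the pads' length; the fingertips stand 14 mm ahead of it and the grasp point (between the pads) lies 5 mm behind it; z points along the fingers, y is the direction in which the jaws open and shut (so a half turn about z gives the same grasp; the last joint's range is limited). The gripper opens to 85 mm and grips with 20 to 120 N. Pads are 22 mm wide; open, the fingers measure 114 mm over their backs; the gripper's body (76 mm by 85 mm) begins 54 mm behind the grasp point. The pads swing forward as they close: fully open they stand 13 mm farther back than shut.
Start: joints at [1.103, 0.091, 1.231, -0, 1.82, -0.057], TCP at [0.24, 0.55, 0.207] pointing down, gripper open.
Joint ranges: [-2.87, 2.87], [-0.86, 2.18], [0.17, 2.46], [-1.51, 4.65], [0.06, 2.69], [-2.65, 2.65]. Speed limits (rad/s): [2.57, 2.57, 3.01, 3.14, 3.14, 3.14].

INTERFACE

Orientations are given as a unit quaternion [x, y, z, w].
In Python, from workcell import env gives the robot as it stands. The module is installed in compiled form; this text tells all that it offers.
- The arm moves only by the tool send_rows, never from a script. Its argument "commands" is a list of rows, each a list of 2 entries, a list of its own where there are three numbers: the shift along the tool's x, y, z in cm, then the turn, a rotation vector about the tool's x, y, z in rad. In form: [[[dx, dy, dz], [rx, ry, rz]], ...]. A call has 1 to 12 rows; each row is the pose to reach, as a shift and turn from the pose measured when the call began, along the tool's axes at that moment; what a row does not reach only later rows make up. A row lasts 1/12 s, in which the tool goes at most 41.7 mm and 7.16 degrees, less where a joint would pass 70% of its speed; a pose out of reach is approached as far as the arm can. A call with a gripper value outside its range is refused whole. "gripper" is the gripper command: -1 is shut, 1 is fully open, values between are in proportion, set as the call begins (left out, the last holds). The fingers move at their own pace and stop on an object; "newtons" is the grip in N (left out, the last holds). Time passes only in rows, so rows that repeat a pose let the fingers close. It gives the time, the measured TCP pose, the force and the opening at its end, in the units of the state.
- env.get_obs(): the state, without advancing time (a new reading comes with each control period).
- env.camera(name): name is "side" or "top" or "wrist"; returns a dict with "img" (420x560x3 uint8, blue, green, red), "range_z" (420x560 float32, m along the optical axis (not along the pixel's ray), 0 where there is no reading), "fx", "fy", "cx", "cy" (pixels), "k1" (the pictures are not rectified: a ray, as slopes to the right and down, at radius r is drawn at 1 + k1 r^2 times it, then the intrinsics apply), "extrinsics" (4x4, takes a point from world to camera coordinates). Camera axes: x right, y down, z forward; pixel columns grow to the right and rows downward; lengths in m; the calibration is good to about 2 mm. A picture is of the moment at which its call begins.
- env.close_job(): hands the job in, once; it reports no verdict.
The state is a dict: "t": time; "qpos": joint angles; "qvel": joint speeds; "effort": joint torques, N m; "tcp_pos": TCP position; "orientation": TCP orientation; "wrist_force": force on the tool from outside, world axes, zero at the start; "wrist_torque": the same for the moment, N m; "grip_width": opening from 0.0 (shut) to 1.0 (fully open).
Only numpy, scipy, OpenCV 4.12 (cv2) and the standard library are available. Lean on these libraries where they do the work, as an engineer would, in place of code of your own. Each camera call takes 0.05 s, during which the arm holds its last target.

TASK

Put up the stall's hanging display. First hang the pink sign by its top hook on the stand's bar, between the two red collars, and let go of it; then hang the green egg basket by its hook in the wire loop under the sign, so that sign and basket hang freely one below the other, upright and at rest. Keep the basket from tipping, and leave the red bowl, the tin and the egg carton where they stand.

Things in the scene. Friction and masses are not known exactly. Their poses are not given: they have to be found in the camera images.
- stand: Steel stand, fixed. Origin on the table right below the hanging place. An 8 mm round bar runs along its y axis, axis 331 mm up, from its free end at y = -34 to a 16 mm post at y = +150 mm (foot 130 x 100 x 12; a brace under the bar from y = +90 on). Two red collars, 20 mm across, leave 44 mm of bar free (y = -22 to +22). Open on its -x and +x sides: bring hooks in along +x, then lower.
- stand_rest (a point): Top of the stand's bar midway between the collars (335 mm above the table): the underside of the sign's hook belongs here. Axes as the stand's.
- holder: Wooden holder, 100 x 70 mm, 72 mm high, fixed; at the start the sign stands in its slot, which runs along its x axis. Origin at the centre of its underside. Slot 10 mm wide, its floor 56 mm above the table: lift the sign about 65 mm straight up so that its loop clears the holder.
- sign: Pink rigid sign, about 100 g, panel 72 (x) by 6 (y) by 70 mm (z), faces to +y and -y. Origin at the middle of the panel's lower edge, z up. Wire hook on top, wire loop below (see the points). It can be pinched across its 6 mm at about x = -26, z = 50 mm, from above or with the gripper leaning back to -x. Once hung it can swing and turn a little.
- sign_hook (a point): Underside of the sign's hook arch, (0, 0, 114) mm from its origin; rests on the bar. The hook, 4.4 mm wire in the x-z plane, opens downward: stem at x = -11 mm, arch over x = 0 (outer top 4.5 mm above this point), tip at x = +11 ending 16 mm below this point; 17 mm free between stem and tip, 28 mm free between tip and panel. Axes as the sign's.
- sign_loop (a point): Middle of the top of the loop's straight lower wire, (0, 0, -37.5) mm from the sign's origin. The rigid loop lies in the sign's y-z plane, 5 mm wire, lower wire along y; opening 44 mm wide (y), 37 mm high up to the panel, its corners sloping in over the top 12 mm. A hook passes through along the sign's x axis. Axes as the sign's.
- basket: Green round basket with imitation quail eggs fixed inside, about 180 g, 104 mm across, 48 mm high. Origin at the centre of its underside, z up. Flat upright handles on -x and +x, 8 mm thick (y), z = 32 to 58 mm, reach 109 mm from the centre; pinch one across its 8 mm, e.g. at x = -92, z = 46, from above or leaning back to -x. A rigid wire bail in the y-z plane carries the hook. It hangs level.
- basket_hook (a point): Underside of the basket's hook arch, (0, 0, 140) mm from its origin; rests on the loop's lower wire. The hook, 4.4 mm wire in the x-z plane, opens downward: stem at x = -11 mm, arch over x = 0 (outer top 4.5 mm above this point), tip at x = +11 ending 16 mm below this point; 17 mm free between stem and tip, 28 mm free between tip and bail. Axes as the basket's.
- bowl: Red plastic bowl with brown eggs fixed in it, 120 mm across, 70 mm high; to be left alone. Origin at the centre of its underside.
- tin: Closed tin, 66 mm across, 60 mm high; to be left alone. Origin at the centre of its underside.
- carton: Closed grey-brown pulp egg carton, 100 x 150 mm, 60 mm high; to be left alone. Origin at the centre of its underside.

How it is judged:
By the outcome, as a careful person would: the job done as asked, in the order asked, and still so for the second after the job is handed in, with the robot touching nothing.
It also fails if it takes over 69 s, if anything falls off the work surface, if the arm or the gripper's body presses on something with over 40 N, if the wrist force passes 120 N, or if a joint passes its speed limit or range.

## Working session

There is one attempt and no reset: what is moved stays moved. The work goes in short steps, Python scripts to look and compute and a tool call to move; the robot and the scene stay as the last step left them, time stands still between calls to the robot, and variables do not carry over. Pictures are saved under pics/ and viewed, and the job is handed in when it is done.

Besides the shell and the picture viewer there is one more tool, called after "Call:" by a JSON object that holds its "name" and its "arguments", one argument or row to a line. send_rows: Moves the arm, as the interface text tells. Its arguments: {"type":"object","properties":{"commands":{"type":"array","items":{"type":"array"}},"gripper":{"type":"number"},"newtons":{"type":"number"}},"required":["commands"]}

```bash
mkdir -p pics; cat > h.py <<'E'
import numpy as np, cv2
from workcell import env
def cam(n):
    c=env.camera(n); return c
def save(c,name): cv2.imwrite('pics/'+name+'.png',c['img'])
def ray(c,u,v):
    x=(u-c['cx'])/c['fx']; y=(v-c['cy'])/c['fy']
    rd=np.hypot(x,y); r=rd
    for _ in range(30): r=rd/(1+c['k1']*r*r)
    s=r/rd if rd>0 else 1
    d=np.array([x*s,y*s,1.0]); E=np.array(c['extrinsics']); R=E[:3,:3]; t=E[:3,3]
    return -R.T@t, R.T@d      # origin, dir (z-depth scaled)
def onplane(c,u,v,z):
    o,d=ray(c,u,v); return o+d*(z-o[2])/d[2]
def atdepth(c,u,v,zz=None):
    o,d=ray(c,u,v); return o+d*(c['range_z'][int(v),int(u)] if zz is None else zz)
def proj(c,p):
    E=np.array(c['extrinsics']); q=E[:3,:3]@np.array(p)+E[:3,3]; x,y=q[0]/q[2],q[1]/q[2]
    f=1+c['k1']*(x*x+y*y); return np.array([c['fx']*x*f+c['cx'],c['fy']*y*f+c['cy']])
def cloud(c):
    h,w=c['range_z'].shape
    u,v=np.meshgrid(np.arange(w),np.arange(h))
    K=np.array([[c['fx'],0,c['cx']],[0,c['fy'],c['cy']],[0,0,1]])
    p=cv2.undistortPoints(np.stack([u.ravel(),v.ravel()],1).astype(np.float64)[:,None],K,np.array([c['k1'],0,0,0.]))[:,0]
    z=c['range_z'].ravel(); P=np.c_[p*z[:,None],z]
    E=np.array(c['extrinsics']); W=(P-E[:3,3])@E[:3,:3]
    W[z==0]=np.nan
    return W.reshape(h,w,3)
E
python3 - <<'E'
from h import *
o=env.get_obs(); print(o)
for n in ['side','top','wrist']:
    c=cam(n); save(c,n+'0'); print(n,c['fx'],c['cx'],c['k1'],np.round(c['extrinsics'],3).tolist())
    import pickle; pickle.dump(c,open(n+'0.pkl','wb'))
E
```

```text
{'t': 0.0, 'qpos': array([ 1.10329131e+00,  9.18703499e-02,  1.23190705e+00,  1.93701323e-05,
        1.81979628e+00, -5.66870269e-02]), 'qvel': array([ 5.75807229e-04, -9.31943246e-04, -5.10631392e-04, -1.30075844e-03,
        3.88923040e-05,  1.19366012e-03]), 'effort': array([ 1.53249413e-03, -4.58758664e+01, -4.17996848e+01, -1.82910167e-04,
        1.25236425e-02,  1.70897174e-06]), 'tcp_pos': array([0.23945238, 0.54978181, 0.20543209]), 'orientation': array([ 2.03965147e-01,  9.78977649e-01, -9.54253512e-04, -2.65715573e-04]), 'wrist_force': array([-5.30290635e-04,  1.62716988e+00, -3.69994547e-01]), 'wrist_torque': array([ 0.02504617,  0.02890417, -0.01412263]), 'grip_width': 0.9971599853006887}
side 517.8494295367865 272.7892956535795 -0.19718156869358533 [[0.963, -0.269, -0.01, -0.575], [-0.142, -0.477, -0.867, 0.295], [0.228, 0.837, -0.497, 1.328], [0.0, 0.0, 0.0, 1.0]]
top 458.7082803663985 279.3861524878519 -0.10505084234584443 [[-0.02, -1.0, -0.003, 0.027], [-0.984, 0.02, -0.174, 0.642], [0.174, 0.0, -0.985, 1.435], [0.0, 0.0, 0.0, 1.0]]
wrist 292.7311233098079 271.9530396346977 0.010413835412154416 [[0.4, 0.917, -0.002, -0.598], [0.873, -0.38, 0.305, -0.038], [0.279, -0.124, -0.952, 0.38], [0.0, 0.0, 0.0, 1.0]]
```

View pics/side0.png

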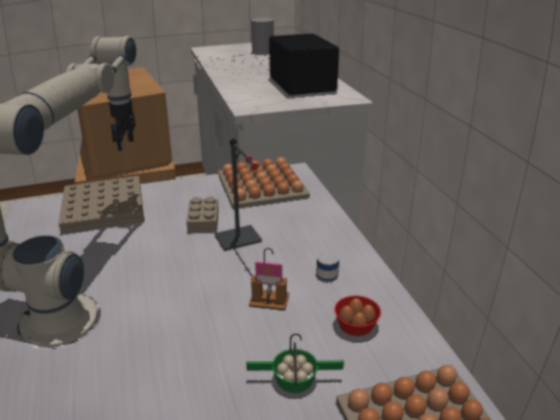

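View pics/top0.png

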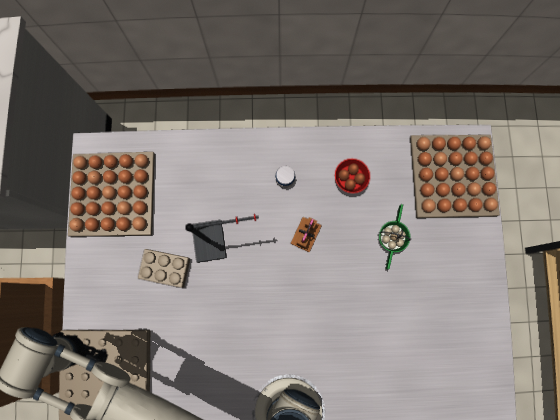

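View pics/wrist0.png

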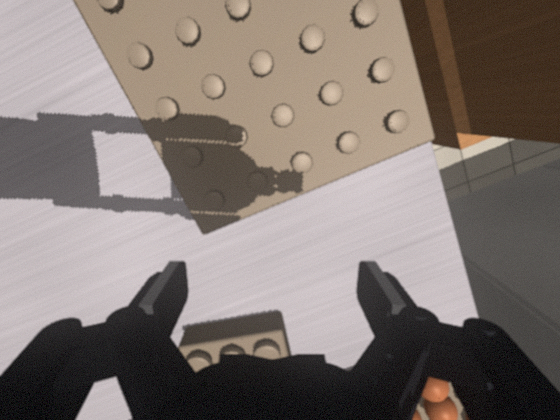

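The side and top views show the stand (post at top-view px 190,228, bar to 257,216, shadow below it), the sign in its holder (306,234), the basket (394,237) and the tin, bowl and carton. Next I'll measure.

```bash
python3 - <<'E'
from h import *
import pickle
T=pickle.load(open('top0.pkl','rb')); S=pickle.load(open('side0.pkl','rb'))
for n,c,(x0,y0,x1,y1) in [('topA',T,(175,195,275,270)),('topB',T,(280,205,335,260)),('topC',T,(365,195,425,275)),('sideA',S,(205,130,290,250)),('sideB',S,(240,240,310,315)),('sideC',S,(240,325,350,400))]:
    im=c['img'][y0:y1,x0:x1]; f=min(800/im.shape[1],600/im.shape[0]); f=int(f)
    cv2.imwrite('pics/'+n+'.png',cv2.resize(im,None,fx=f,fy=f,interpolation=cv2.INTER_NEAREST)); print(n,f)
for n,c in(('T',T),('S',S)):
    W=cloud(c); hsv=cv2.cvtColor(c['img'],cv2.COLOR_BGR2HSV)
    H,s,v=cv2.split(hsv)
    masks={'green':(H>45)&(H<80)&(s>120),'pink':(H>150)&(H<173)&(s>90),'red':((H<6)|(H>174))&(s>170)}
    for k,m in masks.items():
        nn,lab,st,ce=cv2.connectedComponentsWithStats(m.astype(np.uint8),connectivity=8)
        for i in range(1,nn):
            if st[i,4]>=8:
                P=W[lab==i]; P=P[~np.isnan(P[:,0])]
                if len(P): print(n,k,st[i],ce[i].round(1),np.median(P,0).round(3),P.min(0).round(3),P.max(0).round(3))
E
```

```text
topA 8
topB 10
topC 7
sideA 5
sideB 8
sideC 7
T green [381 205  29  33 169] [398.  222.6] [ 0.592 -0.378  0.044] [ 0.546 -0.408  0.016] [ 0.651 -0.31   0.076]
T green [379 235  30  34 153] [394.3 250.6] [ 0.506 -0.343  0.049] [ 0.446 -0.405  0.014] [ 0.555 -0.307  0.065]
T pink [310 219   3   6  12] [311.1 221.8] [ 0.591 -0.083  0.126] [ 0.578 -0.086  0.118] [ 0.6   -0.077  0.169]
T pink [303 233   4   8  15] [304.5 236.3] [ 0.547 -0.063  0.125] [ 0.535 -0.067  0.122] [ 0.557 -0.057  0.129]
T red [335 159  35  34 583] [352.3 175. ] [ 0.761 -0.235  0.033] [ 0.698 -0.29   0.001] [ 0.813 -0.172  0.059]
S green [248 351  65  41 576] [280.9 373.9] [ 0.516 -0.376  0.039] [ 0.446 -0.412  0.005] [ 0.575 -0.308  0.062]
S green [297 351  46  22 254] [321.2 362.3] [ 0.601 -0.379  0.046] [ 0.565 -0.395  0.026] [ 0.647 -0.316  0.06 ]
S pink [256 262  26  17 274] [268.2 268.8] [ 0.566 -0.076  0.109] [ 0.534 -0.093 -0.002] [0.626 0.092 0.128]
S red [252 164   5   5   9] [253.4 165.7] [0.568 0.078 0.334] [0.564 0.073 0.326] [0.576 0.081 0.339]
S red [336 297  44  38 620] [356.3 317.1] [ 0.741 -0.251  0.037] [ 0.694 -0.291  0.008] [ 0.81  -0.172  0.054]
```

View pics/topA.png

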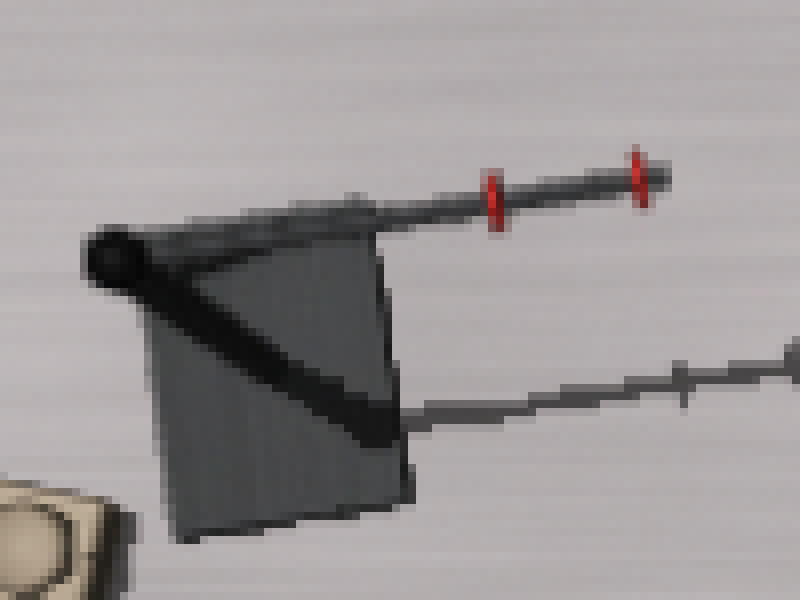

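View pics/topB.png

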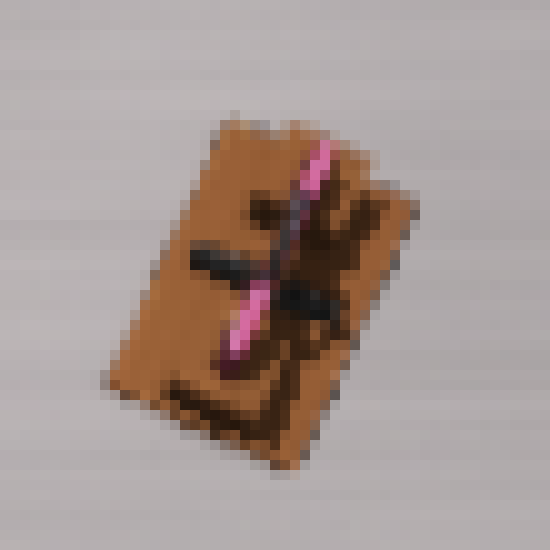

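View pics/topC.png

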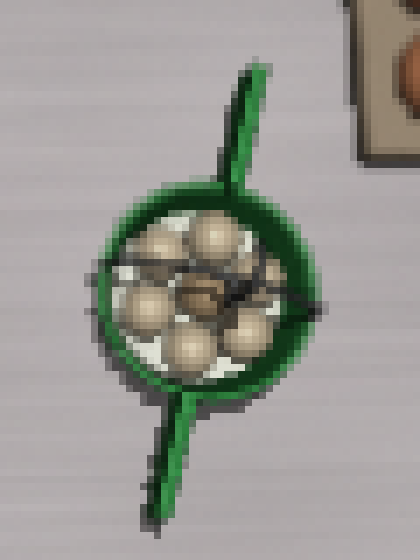

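View pics/sideA.png

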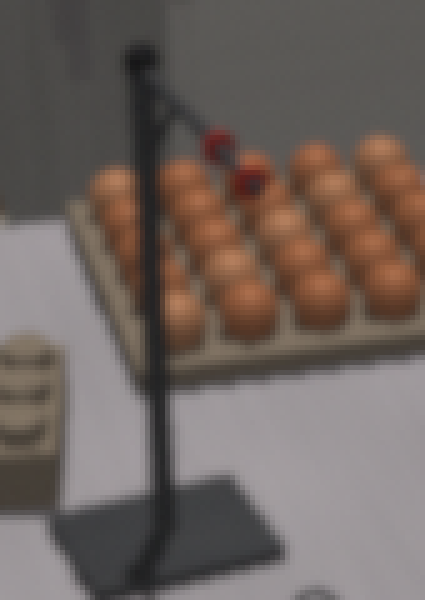

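View pics/sideB.png

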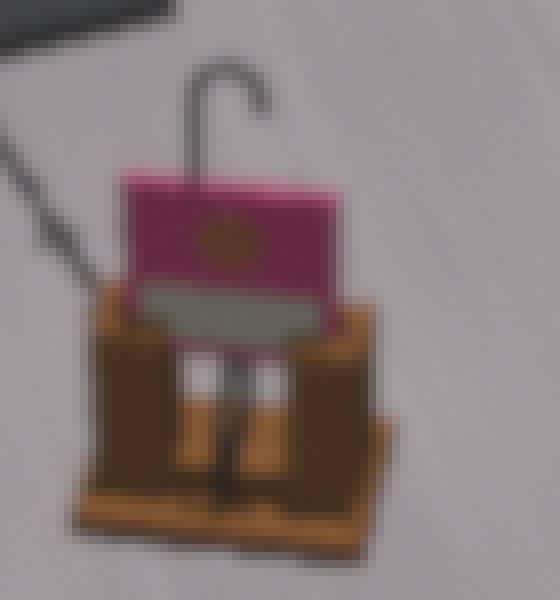

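View pics/sideC.png

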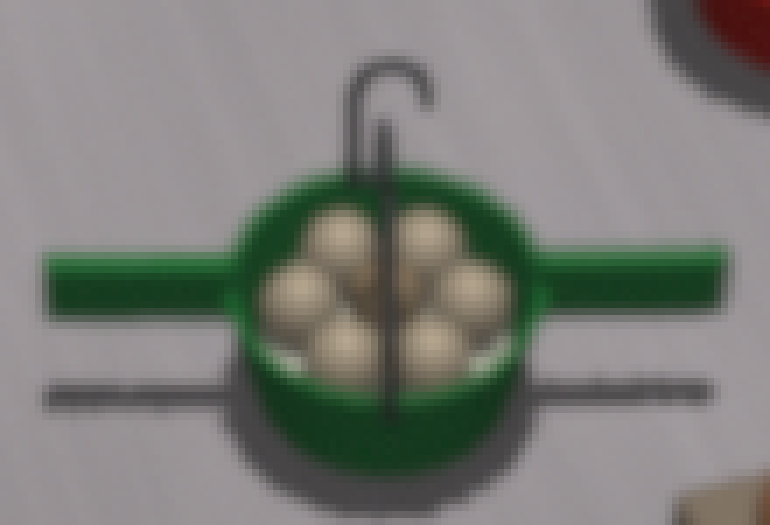

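```bash
cat >> h.py <<'E'
def tri(c1,p1,c2,p2):
    o1,d1=ray(c1,*p1);o2,d2=ray(c2,*p2)
    A=np.c_[d1,-d2]; s=np.linalg.lstsq(A,o2-o1,rcond=None)[0]
    a=o1+d1*s[0]; b=o2+d2*s[1]; return (a+b)/2,np.linalg.norm(a-b)
E
python3 - <<'E'
from h import *
import pickle
T=pickle.load(open('top0.pkl','rb')); S=pickle.load(open('side0.pkl','rb'))
def cr(x0,y0,f): return lambda a,b:(x0+a/f-.5,y0+b/f-.5)
tA=cr(175,195,8);tB=cr(280,205,10);tC=cr(365,195,7);sA=cr(205,130,5);sB=cr(240,240,8);sC=cr(240,325,7)
c1=tA(496,202);c2=tA(640,180)
P1=onplane(T,*c1,.331);P2=onplane(T,*c2,.331)
print('collars',P1,P2,np.linalg.norm(P1-P2),'mid',(P1+P2)/2)
print('tri',tri(T,c1,S,sA(219,147)),tri(T,c2,S,sA(250,183)))
Po=onplane(T,*tA(115,260),.331);print('post',Po)
d=(Po-(P1+P2)/2);print('post dist',np.linalg.norm(d),'yaw of stand x', np.degrees(np.arctan2(d[1],d[0]))-90)
d=P1-P2;print('yaw collars',np.degrees(np.arctan2(d[1],d[0]))-90)
# foot corners top z=.012
for q in [(375,235),(410,500),(180,540),(150,310)]: print('foot',onplane(T,*tA(*q),.012))
# sign top edge at z=.126
a=onplane(T,*tB(325,145),.126);b=onplane(T,*tB(232,372),.126)
print('sign ends',a,b,np.linalg.norm(a-b),'yaw',np.degrees(np.arctan2(*(a-b)[1::-1])))
a=atdepth;
for nm,q in [('tl',(125,180)),('tr',(338,195))]: print('sign side',nm,onplane(S,*sB(*q),.126))
for q in [(225,115),(415,205),(295,470),(108,383)]: print('holder c',onplane(T,*tB(*q),.0))
# basket
a=onplane(T,*tC(258,65),.058);b=onplane(T,*tC(162,518),.058);print('bask T',a,b,np.linalg.norm(a-b),(a+b)/2,np.degrees(np.arctan2(*(a-b)[1::-1])))
b=onplane(S,*sC(47,262),.058);a=onplane(S,*sC(725,255),.058);print('bask S',a,b,np.linalg.norm(a-b),(a+b)/2,np.degrees(np.arctan2(*(a-b)[1::-1])))
# hooks tops
print('shook',onplane(S,*sB(228,65),.172+.0),'bhook',onplane(S,*sC(388,62),.144))
print('tin',onplane(T,285,176,.06),'bowl',onplane(T,352,176,.06),'carton',onplane(T,165,268,.06))
E
```

```text
collars [0.56988302 0.12751836 0.331     ] [0.5762837  0.07992604 0.331     ] 0.048020803719346056 mid [0.57308336 0.1037222  0.331     ]
tri (array([0.5684355 , 0.12768541, 0.33126476]), np.float64(0.002810206744468661)) (array([0.57452487, 0.08023646, 0.33032973]), np.float64(0.003731961185624683))
post [0.55296805 0.25369745 0.331     ]
post dist 0.15131821000961854 yaw of stand x 7.639160462923513
yaw collars 7.659735926713751
foot [0.60694062 0.20855354 0.012     ]
foot [0.49616882 0.19398227 0.012     ]
foot [0.48124303 0.28931541 0.012     ]
foot [0.57713205 0.30275206 0.012     ]
sign ends [ 0.59968009 -0.08622592  0.126     ] [ 0.52993232 -0.05553019  0.126     ] 0.07620353518299064 yaw -23.75411312280683
sign side tl [ 0.53365498 -0.06104971  0.126     ]
sign side tr [ 0.59738891 -0.08833783  0.126     ]
holder c [ 0.6301336  -0.06185569  0.        ]
holder c [ 0.59820897 -0.12485482  0.        ]
holder c [ 0.51001952 -0.0818424   0.        ]
holder c [ 0.54035707 -0.02030709  0.        ]
bask T [ 0.65455117 -0.38622711  0.058     ] [ 0.44499976 -0.32851079  0.058     ] 0.21735447421327556 [ 0.54977546 -0.35736895  0.058     ] -15.399046404022018
bask S [ 0.6503202  -0.38952829  0.058     ] [ 0.44398775 -0.33138731  0.058     ] 0.21436756837291635 [ 0.54715397 -0.3604578   0.058     ] -15.73693489650037
shook [ 0.56587288 -0.07213994  0.172     ] bhook [ 0.54643497 -0.35995457  0.144     ]
tin [ 0.7547578  -0.00676332  0.06      ] bowl [ 0.75053959 -0.22760042  0.06      ] carton [0.46043635 0.38379718 0.06      ]
```

```bash
cat >> h.py <<'E'
from scipy.spatial.transform import Rotation as Ro
def toolR(yaw,lean):  # degrees; object x yaw; tool x=-obj x, jaws along obj y; lean back to -x
    y=np.radians(yaw); ux=np.array([np.cos(y),np.sin(y),0]);uy=np.array([-np.sin(y),np.cos(y),0])
    l=np.radians(lean); z=np.sin(l)*ux+np.array([0,0,-np.cos(l)])
    x=np.cross(uy,z); return np.c_[x,uy,z]
def tcp_for(obj,yaw,p,lean):
    """obj origin, local grasp pt p (m) -> TCP pos,R"""
    R=toolR(yaw,lean); g=np.array(obj)+Ro.from_euler('z',yaw,degrees=True).apply(p)
    return g+R[:,2]*.005,R
def delta(pos,R,o=None):
    o=o or env.get_obs(); R0=Ro.from_quat(o['orientation']).as_matrix()
    d=R0.T@(np.array(pos)-o['tcp_pos'])*100; rv=Ro.from_matrix(R0.T@R).as_rotvec()
    return d.round(2).tolist(),rv.round(3).tolist(),'mm %.0f deg %.1f'%(np.linalg.norm(d)*10,np.degrees(np.linalg.norm(rv)))
SIGN=np.array([.5655,-.072,.056]);SY=-23.9
STAND=np.array([.5727,.1037,0]);STY=7.65
BASK=np.array([.548,-.359,0]);BY=-15.6
def st(): 
    o=env.get_obs(); print('t',round(o['t'],2),o['tcp_pos'].round(4),'q',o['qpos'].round(2),'F',o['wrist_force'].round(2),'M',o['wrist_torque'].round(3),'g',round(o['grip_width'],3))
    R=Ro.from_quat(o['orientation']).as_matrix(); print('toolz',R[:,2].round(3),'jaw',R[:,1].round(3)); return o
E
python3 - <<'E'
from h import *
o=env.get_obs();R0=Ro.from_quat(o['orientation']).as_matrix()
print(delta([.40,.08,.30],R0))
c=env.camera('wrist');E=np.array(c['extrinsics']);cp=-E[:3,:3].T@E[:3,3];print('cam in tool',R0.T@(cp-o['tcp_pos']),'axis',R0.T@E[2,:3])
p,R=tcp_for(SIGN,SY,[-.026,0,.050],45);print(p,R)
E
```

```text
([-33.48, -36.68, -9.38], [0.0, 0.0, 0.0], 'mm 505 deg 0.0')
cam in tool [ 0.07970705 -0.00097179 -0.16710648] axis [-3.05492689e-01 -3.20506095e-04  9.52194368e-01]
[ 0.54496177 -0.06289871  0.10246447] [[-0.64647517  0.40514159  0.64647517]
 [ 0.28647836  0.91425396 -0.28647836]
 [-0.70710678  0.         -0.70710678]]
```

Call:
{"name": "send_rows", "arguments": {
  "commands": [
    [[-2.8, -3.1, -0.8], [0, 0, 0]],
    [[-5.6, -6.2, -1.6], [0, 0, 0]],
    [[-8.4, -9.3, -2.4], [0, 0, 0]],
    [[-11.2, -12.4, -3.2], [0, 0, 0]],
    [[-14, -15.5, -4], [0, 0, 0]],
    [[-16.8, -18.6, -4.8], [0, 0, 0]],
    [[-19.6, -21.7, -5.6], [0, 0, 0]],
    [[-22.4, -24.8, -6.4], [0, 0, 0]],
    [[-25.2, -27.9, -7.2], [0, 0, 0]],
    [[-28, -31, -8], [0, 0, 0]],
    [[-30.8, -34.1, -8.8], [0, 0, 0]],
    [[-33.5, -36.7, -9.4], [0, 0, 0]]
  ]
}}

```text
t: 1.2
tcp_pos: [0.3979, 0.0831, 0.3002]
orientation: [0.204, 0.979, -0.0, 0.0]
wrist_force: [1.0, 0.1, -0.0]
grip_width: 0.999
```

```bash
python3 - <<'E'
from h import *
o=st()
p,R=tcp_for(SIGN,SY,[-.026,0,.050],45)
print(delta(p-R[:,2]*.10,R))
E
```

```text
t 1.2 [0.3979 0.0831 0.3002] q [ 0.12 -0.38  1.49 -0.    2.03 -1.04] F [ 0.96  0.06 -0.02] M [ 0.014 -0.05  -0.063] g 0.999
toolz [ 0.001 -0.001 -1.   ] jaw [ 0.399  0.917 -0.001]
([-12.23, -7.46, 12.72], [0.002, -0.784, 0.006], 'mm 192 deg 44.9')
```

Call:
{"name": "send_rows", "arguments": {
  "commands": [
    [[-1.5, -0.9, 1.5], [0, -0.1, 0]],
    [[-3.0, -1.8, 3.0], [0, -0.2, 0]],
    [[-4.5, -2.8, 4.7], [0, -0.3, 0]],
    [[-6.1, -3.7, 6.3], [0, -0.4, 0]],
    [[-7.6, -4.6, 8.0], [0, -0.5, 0]],
    [[-9.2, -5.6, 9.5], [0, -0.6, 0]],
    [[-10.7, -6.5, 11.1], [0, -0.7, 0]],
    [[-12.2, -7.5, 12.7], [0, -0.785, 0.005]],
    [[-12.2, -7.5, 12.7], [0, -0.785, 0.005]],
    [[-12.2, -7.5, 12.7], [0, -0.785, 0.005]]
  ]
}}

```text
t: 2.03
tcp_pos: [0.5045, -0.0271, 0.1714]
orientation: [0.194, 0.907, -0.085, 0.364]
wrist_force: [-0.0, 0.6, 1.7]
grip_width: 1.001
```

```bash
python3 - <<'E'
from h import *
o=st()
c=cam('wrist');save(c,'w1')
import pickle; pickle.dump(c,open('w1.pkl','wb'))
p,R=tcp_for(SIGN,SY,[-.026,0,.050],45)
print(delta(p,R))
# predicted pixel of sign corners & hook
r=Ro.from_euler('z',SY,degrees=True)
for q in [(-.036,0,.07),(.036,0,.07),(0,0,.1185),(-.011,0,.09),(-.026,0,.05)]: print(q,proj(c,SIGN+r.apply(q)).round(1))
E
```

```text
t 2.03 [ 0.5045 -0.0271  0.1714] q [ 0.17 -0.86  2.2  -0.44  1.17 -0.94] F [-0.03  0.55  1.66] M [ 0.115  0.275 -0.009] g 1.001
toolz [ 0.628 -0.295 -0.72 ] jaw [ 0.413  0.91  -0.013]
([1.42, -1.56, 8.77], [-0.014, -0.015, 0.0], 'mm 90 deg 1.2')
(-0.036, 0, 0.07) [254.5 209.6]
(0.036, 0, 0.07) [258.8 242.1]
(0, 0, 0.1185) [254.8 280. ]
(-0.011, 0, 0.09) [255.4 243.7]
(-0.026, 0, 0.05) [256.2 194.8]
```

View pics/w1.png

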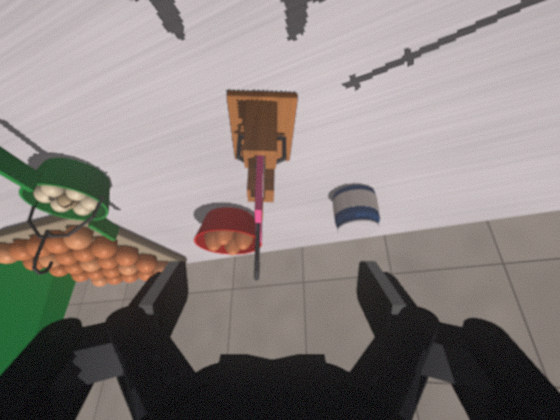

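The wrist view shows the pink panel edge-on at columns 257–260, rows 155–280, and the fingers symmetric about column 272. Joint 2 is at its limit with a 45° lean, so I'll use 35°.

```bash
python3 - <<'E'
from h import *
import pickle
c=pickle.load(open('w1.pkl','rb'))
H,s,v=cv2.split(cv2.cvtColor(c['img'],cv2.COLOR_BGR2HSV)); m=(H>145)&(H<174)&(s>80)
m[:, :240]=0;m[:,290:]=0; m[:140]=0;m[300:]=0
r=Ro.from_euler('z',SY,degrees=True)
for row in range(150,235,8):
    u=np.where(m[row])[0]
    if len(u): print(row,u.min(),u.max(),u.mean())
for z in (.02,.035,.05,.07): print(z,proj(c,SIGN+r.apply((-.036,0,z))))
p,R=tcp_for(SIGN,SY,[-.026,0,.050],35)
print(delta(p-R[:,2]*.06,R))
E
```

```text
158 257 262 259.5
166 256 262 259.0
174 257 262 259.5
182 256 261 258.5
190 256 261 258.5
198 256 261 258.5
206 255 261 258.0
214 254 261 257.5
222 255 261 258.0
230 259 261 260.0
0.02 [256.80892322 160.4128876 ]
0.035 [256.16939621 174.22048038]
0.05 [255.49269156 188.81192924]
0.07 [254.52655468 209.61083646]
([0.55, -1.64, 2.84], [-0.014, 0.159, -0.001], 'mm 33 deg 9.2')
```

Call:
{"name": "send_rows", "arguments": {
  "commands": [
    [[0.2, -0.5, 1.0], [-0.005, 0.06, 0]],
    [[0.4, -1.0, 2.0], [-0.01, 0.12, 0]],
    [[0.5, -1.4, 2.8], [-0.014, 0.16, 0]],
    [[0.5, -1.4, 2.8], [-0.014, 0.16, 0]],
    [[0.5, -1.4, 2.8], [-0.014, 0.16, 0]]
  ]
}}

```text
t: 2.5
tcp_pos: [0.5149, -0.0471, 0.155]
orientation: [0.199, 0.932, -0.062, 0.296]
wrist_force: [0.6, -0.1, -0.1]
grip_width: 0.999
```

```bash
python3 - <<'E'
from h import *
o=st()
c=cam('wrist');save(c,'w2')
H,s,v=cv2.split(cv2.cvtColor(c['img'],cv2.COLOR_BGR2HSV)); m=(H>145)&(H<174)&(s>80)
m[:, :240]=0;m[:,310:]=0; m[:100]=0;m[320:]=0
r=Ro.from_euler('z',SY,degrees=True)
ys=np.where(m.any(1))[0]
for row in range(ys.min(),ys.max(),12):
    u=np.where(m[row])[0]
    if len(u): print(row,u.min(),u.max(),u.mean())
for q in [(-.036,0,.02),(-.036,0,.05),(-.036,0,.07),(.036,0,.07)]: print(q,proj(c,SIGN+r.apply(q)))
p,R=tcp_for(SIGN,SY,[-.026,0.002,.050],35)
print(delta(p,R))
E
```

```text
t 2.5 [ 0.5149 -0.0471  0.155 ] q [ 0.01 -0.71  2.09 -0.26  1.21 -1.12] F [ 0.56 -0.06 -0.08] M [0.102 0.269 0.045] g 0.999
toolz [ 0.527 -0.233 -0.818] jaw [0.407 0.913 0.002]
171 271 275 273.0
183 270 276 273.0
195 270 276 273.0
207 270 276 273.0
219 270 276 273.0
231 269 276 272.5
243 269 275 272.0
255 268 270 269.0
(-0.036, 0, 0.02) [270.37392104 175.90659755]
(-0.036, 0, 0.05) [270.33691612 203.92993448]
(-0.036, 0, 0.07) [270.30863204 225.19287728]
(0.036, 0, 0.07) [270.84895038 267.52978843]
([0.26, -0.07, 6.23], [0.001, 0.002, -0.002], 'mm 62 deg 0.2')
```

View pics/w2.png

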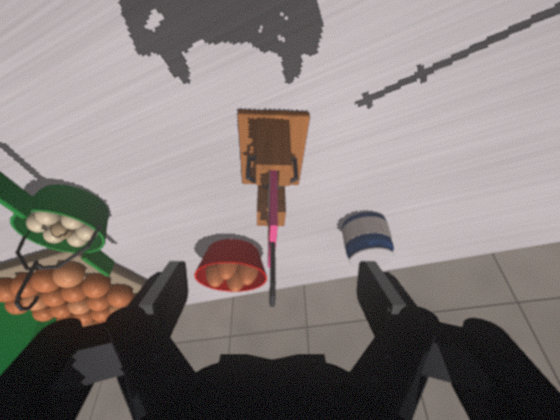

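The panel is centred between the jaws (column 273), with its near top corner at row ~226, matching the prediction of 225. Now I'll advance and grip.

Call:
{"name": "send_rows", "arguments": {
  "commands": [
    [[0.1, -0.1, 1.2], [0, 0, 0]],
    [[0.1, -0.1, 2.4], [0, 0, 0]],
    [[0.2, -0.1, 3.6], [0, 0, 0]],
    [[0.2, -0.1, 4.8], [0, 0, 0]],
    [[0.3, -0.1, 5.7], [0, 0, 0]],
    [[0.3, -0.1, 6.2], [0, 0, 0]],
    [[0.3, -0.1, 6.2], [0, 0, 0]]
  ]
}}

```text
t: 3.13
tcp_pos: [0.5443, -0.0605, 0.1012]
orientation: [0.198, 0.933, -0.062, 0.295]
wrist_force: [-0.1, -0.5, -0.0]
grip_width: 0.995
```

Call:
{"name": "send_rows", "arguments": {
  "commands": [
    [[0, 0, 0], [0, 0, 0]],
    [[0, 0, 0], [0, 0, 0]],
    [[0, 0, 0], [0, 0, 0]],
    [[0, 0, 0], [0, 0, 0]],
    [[0, 0, 0], [0, 0, 0]],
    [[0, 0, 0], [0, 0, 0]],
    [[0, 0, 0], [0, 0, 0]],
    [[0, 0, 0], [0, 0, 0]],
    [[0, 0, 0], [0, 0, 0]],
    [[0, 0, 0], [0, 0, 0]]
  ],
  "gripper": -1,
  "newtons": 40
}}

```text
t: 3.97
tcp_pos: [0.5445, -0.0605, 0.1018]
orientation: [0.198, 0.933, -0.062, 0.295]
wrist_force: [-1.4, 0.7, 2.8]
grip_width: 0.003
```

```bash
python3 - <<'E'
from h import *
o=st()
c=cam('side');save(c,'s3');x=c['img'][220:320,200:330];cv2.imwrite('pics/s3c.png',cv2.resize(x,None,fx=5,fy=5,interpolation=cv2.INTER_CUBIC))
p,R=tcp_for(SIGN,SY,[-.026,0.002,.050],35); print('tgt',p)
print(delta(o['tcp_pos']+np.array([0,0,.19]),Ro.from_quat(o['orientation']).as_matrix()))
E
```

```text
t 3.97 [ 0.5445 -0.0605  0.1018] q [-0.03 -0.61  2.12 -0.25  1.07 -1.12] F [-1.43  0.67  2.85] M [0.154 0.218 0.029] g 0.003
toolz [ 0.527 -0.232 -0.818] jaw [0.406 0.914 0.002]
tgt [ 0.54516165 -0.06079971  0.10190424]
([-10.93, 0.04, -15.54], [-0.0, 0.0, -0.0], 'mm 190 deg 0.0')
```

View pics/s3c.png

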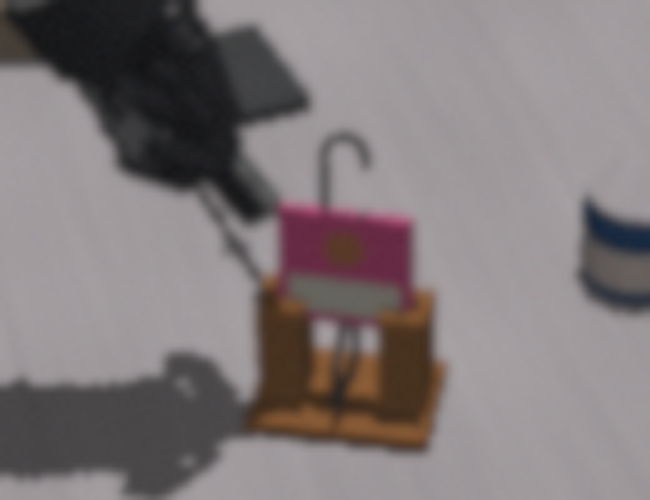

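The gripper closed fully (0.003) and the fingertip ends at the panel's corner (crop 275,210) without overlapping the panel. The grasp missed, so I'll look closer.

```bash
python3 - <<'E'
from h import *
o=env.get_obs()
c=cam('wrist');save(c,'w4');
s=cam('side');W=cloud(s)
R=Ro.from_quat(o['orientation']).as_matrix(); q=o['tcp_pos']
for n,z in(('tip',.014),('tcp',0),('grasp',-.005),('-50',-.05)): print(n,(q+R[:,2]*z).round(4),'side px',proj(s,q+R[:,2]*z).round(1),'wrist',proj(c,q+R[:,2]*z).round(1))
r=Ro.from_euler('z',SY,degrees=True)
for k in [(-.036,0,.07),(.036,0,.07),(-.026,0,.05)]: print('sign',k,proj(s,SIGN+r.apply(k)).round(1),proj(c,SIGN+r.apply(k)).round(1))
E
```

```text
tip [ 0.5519 -0.0637  0.0903] side px [262.5 272.5] wrist [273.6 236.8]
tcp [ 0.5445 -0.0605  0.1017] side px [259.4 268.7] wrist [273.7 245.8]
grasp [ 0.5419 -0.0593  0.1058] side px [258.3 267.4] wrist [273.7 249.3]
-50 [ 0.5182 -0.0489  0.1426] side px [248.  255.1] wrist [274.2 292.1]
sign (-0.036, 0, 0.07) [254.4 261.3] [270.3 273.7]
sign (0.036, 0, 0.07) [281.9 263.4] [270.8 314.7]
sign (-0.026, 0, 0.05) [258.4 267.8] [270.4 250.1]
```

View pics/w4.png

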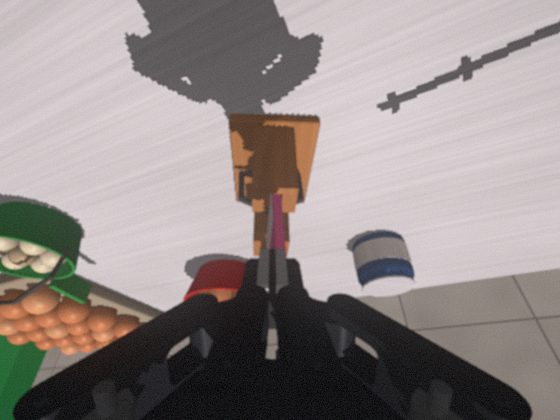

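```bash
python3 - <<'E'
import cv2
i=cv2.imread('pics/w4.png')[180:320,200:350];cv2.imwrite('pics/w4c.png',cv2.resize(i,None,fx=4,fy=4,interpolation=cv2.INTER_CUBIC))
i=cv2.imread('pics/s3.png')[235:300,225:300];cv2.imwrite('pics/s3d.png',cv2.resize(i,None,fx=8,fy=8,interpolation=cv2.INTER_CUBIC))
E
```

```text
(no output)
```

View pics/w4c.png

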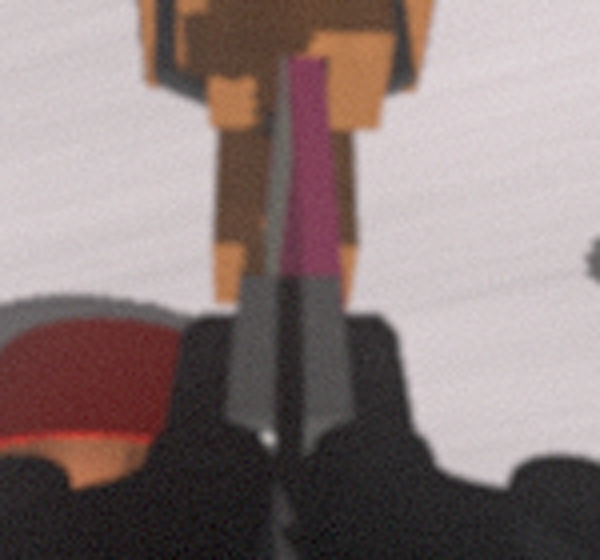

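View pics/s3d.png

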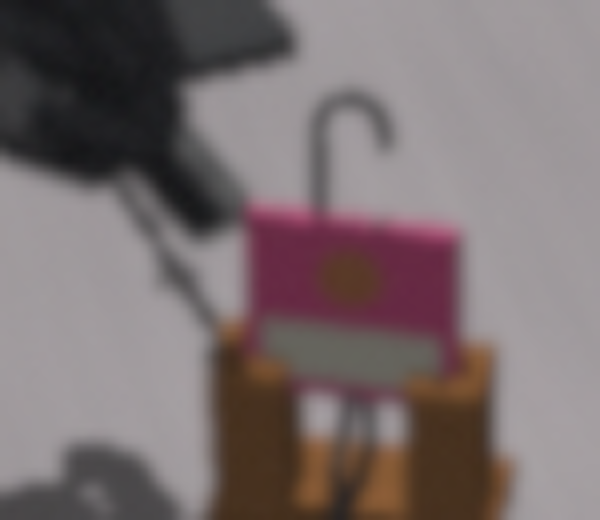

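```bash
python3 - <<'E'
from h import *
o=env.get_obs()
c=cam('wrist');s=cam('side')
R=Ro.from_quat(o['orientation']).as_matrix(); q=o['tcp_pos']
for z in (-.03,-.02,-.01,0,.014):
  for x in(-.011,.011): print(z,x,'side',proj(s,q+R@[x,0,z]).round(1),'wrist',proj(c,q+R@[x,0,z]).round(1))
W=cloud(s)
for (u,v) in [(253,262),(254,261),(251,260),(249,257),(247,258),(252,262),(260,268),(270,268)]: print(u,v,W[v,u].round(4),'tool',(R.T@(W[v,u]-q)).round(4))
W=cloud(c)
for (u,v) in [(263,255),(283,255),(263,265),(283,265),(277,240),(277,215),(263,280)]: print('w',u,v,W[v,u].round(4),'tool',(R.T@(W[v,u]-q)).round(4), c['img'][v,u])
E
```

```text
-0.03 -0.011 side [255.9 258.9] wrist [273.9 288.1]
-0.03 0.011 side [249.3 262.3] wrist [274.  251.4]
-0.02 -0.011 side [258.2 261.6] wrist [273.8 278.2]
-0.02 0.011 side [251.5 265. ] wrist [273.9 243.2]
-0.01 -0.011 side [260.5 264.4] wrist [273.7 269.4]
-0.01 0.011 side [253.8 267.7] wrist [273.8 236. ]
0 -0.011 side [262.7 267.1] wrist [273.7 261.4]
0 0.011 side [256.1 270.4] wrist [273.7 229.5]
0.014 -0.011 side [265.8 270.8] wrist [273.6 251.6]
0.014 0.011 side [259.2 274.1] wrist [273.6 221.5]
253 262 [ 0.5284 -0.0592  0.1258] tool [-0.0014 -0.0053 -0.0285]
254 261 [ 0.5302 -0.0635  0.1315] tool [-0.0075 -0.0085 -0.0313]
251 260 [ 0.5225 -0.0632  0.136 ] tool [-0.0042 -0.0113 -0.0391]
249 257 [ 0.5183 -0.0597  0.1439] tool [-0.0045 -0.0098 -0.0485]
247 258 [ 0.5126 -0.0614  0.1431] tool [-0.0003 -0.0137 -0.0505]
252 262 [ 0.5243 -0.0661  0.1314] tool [-0.0038 -0.0133 -0.0336]
260 268 [ 0.5451 -0.0655  0.1075] tool [-0.0054 -0.0043 -0.0033]
270 268 [ 0.5693 -0.0759  0.1099] tool [-0.0283 -0.004   0.0099]
w 263 255 [ 0.513  -0.0525  0.125 ] tool [ 0.0128 -0.0055 -0.0375] [78 78 82]
w 283 255 [ 0.5168 -0.0435  0.1251] tool [ 0.0129  0.0044 -0.0377] [79 80 85]
w 263 265 [ 0.5082 -0.0501  0.133 ] tool [ 0.0125 -0.0052 -0.0471] [81 79 82]
w 283 265 [ 0.5121 -0.0417  0.133 ] tool [ 0.0125  0.0041 -0.047 ] [82 81 86]
w 277 240 [ 0.5357 -0.0545  0.1037] tool [ 0.0074  0.0019 -0.0077] [ 86  60 128]
w 277 215 [ 0.535  -0.0539  0.086 ] tool [0.0183 0.0021 0.0062] [ 93  71 134]
w 263 280 [ 0.5013 -0.0466  0.1436] tool [ 0.0128 -0.0048 -0.0603] [76 74 78]
```

```bash
python3 - <<'E'
from h import *
import pickle
c=pickle.load(open('w1.pkl','rb'));W=cloud(c)
# pose at w1
E=np.array(c['extrinsics']);cp=-E[:3,:3].T@E[:3,3]
Rt=Ro.from_quat([.194,.907,-.085,.364]).as_matrix();q=np.array([.5045,-.0271,.1714])
for u,v in [(178,266),(170,275),(365,266),(375,280),(150,300),(180,290),(280,380),(280,360)]: print(u,v,W[v,u].round(4),'tool',(Rt.T@(W[v,u]-q)).round(4))
c=cam('wrist');W=cloud(c);o=env.get_obs();R=Ro.from_quat(o['orientation']).as_matrix()
P=(W-o['tcp_pos'])@R
z=P[...,2]; m=(np.abs(P[...,0])<.02)&(np.abs(P[...,1])<.03)
print(np.c_[P[246:256,264,:],P[246:256,282,:]].round(4))
t=cam('top');save(t,'t5');s=cam('side')
i=t['img'][180:300,240:360];cv2.imwrite('pics/t5c.png',cv2.resize(i,None,fx=5,fy=5,interpolation=cv2.INTER_CUBIC))
st()
E
```

```text
178 266 [ 0.4488 -0.0505  0.1977] tool [ 0.0118 -0.0447 -0.047 ]
170 275 [ 0.4437 -0.0495  0.2033] tool [ 0.0115 -0.046  -0.0545]
365 266 [0.4825 0.0287 0.1972] tool [ 0.0128  0.0414 -0.0489]
375 280 [0.4768 0.0326 0.2053] tool [ 0.0121  0.0425 -0.0595]
150 300 [ 0.431  -0.0449  0.2164] tool [ 0.0121 -0.0472 -0.0733]
180 290 [ 0.455  -0.0527  0.2071] tool [ 0.0004 -0.0442 -0.0492]
280 380 [0.4298 0.009  0.2409] tool [ 0.0115  0.001  -0.1076]
280 360 [0.4345 0.007  0.2362] tool [ 0.0112  0.0012 -0.1006]
[[-0.0259 -0.0077  0.0543  0.0054  0.0048 -0.0116]
 [-0.0274 -0.0077  0.0555  0.0053  0.0048 -0.0128]
 [-0.0297 -0.0078  0.0583  0.0049  0.0048 -0.0133]
 [ 0.0125 -0.0051 -0.0303  0.0125  0.0042 -0.0303]
 [ 0.0126 -0.0051 -0.0317  0.0125  0.0041 -0.0314]
 [ 0.0125 -0.0051 -0.0325  0.0124  0.0041 -0.0324]
 [ 0.0126 -0.0051 -0.0339  0.0127  0.004  -0.0341]
 [ 0.0125 -0.005  -0.0348  0.0123  0.004  -0.0343]
 [ 0.0127 -0.005  -0.0363  0.0126  0.004  -0.0362]
 [ 0.0126 -0.005  -0.0373  0.0124  0.004  -0.0368]]
t 4.37 [ 0.5445 -0.0605  0.1016] q [-0.03 -0.61  2.12 -0.25  1.07 -1.12] F [-2.77  1.14  3.71] M [ 0.074  0.101 -0.039] g -0.001
toolz [ 0.526 -0.232 -0.818] jaw [0.406 0.914 0.002]
```

View pics/t5c.png

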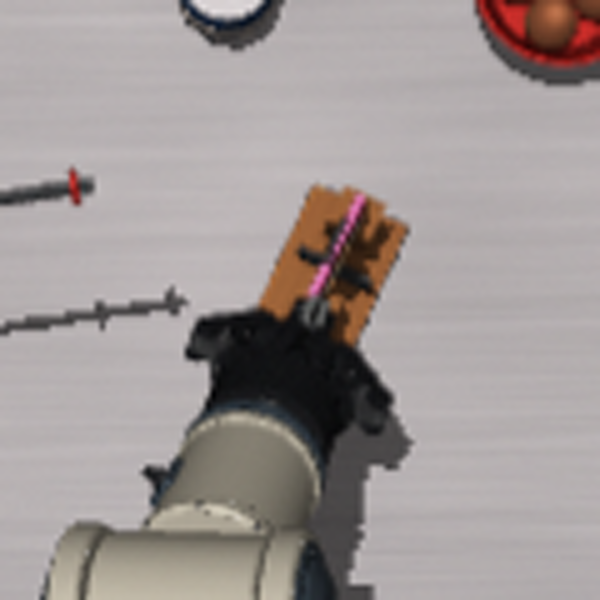

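The depth data from both cameras shows the shut fingertips about 30 mm behind the reported TCP, not 14 mm ahead. The real grasp point is therefore about 49 mm behind it, and I'll use that. I'll back off, open, and advance further.

Call:
{"name": "send_rows", "arguments": {
  "commands": [
    [[0, 0, -0.8], [0, 0, 0]],
    [[0, 0, -1.5], [0, 0, 0]],
    [[0, 0, -1.5], [0, 0, 0]],
    [[0, 0, -1.5], [0, 0, 0]],
    [[0, 0, -1.5], [0, 0, 0]],
    [[0, 0, -1.5], [0, 0, 0]],
    [[0, 0, -1.5], [0, 0, 0]],
    [[0, 0, -1.5], [0, 0, 0]]
  ],
  "gripper": 1
}}

```text
t: 5.03
tcp_pos: [0.5365, -0.0571, 0.1135]
orientation: [0.198, 0.933, -0.062, 0.295]
wrist_force: [-0.5, -0.6, -0.6]
grip_width: 1.004
```

```bash
sed -i 's/R\[:,2\]\*.005,R/R[:,2]*.049,R/' h.py; python3 - <<'E'
from h import *
o=st()
c=cam('wrist');save(c,'w6');W=cloud(c)
H,s,v=cv2.split(cv2.cvtColor(c['img'],cv2.COLOR_BGR2HSV)); m=(H>145)&(H<174)&(s>80)
m[:, :240]=0;m[:,310:]=0; m[:100]=0;m[320:]=0
for row in range(190,300,12):
    u=np.where(m[row])[0]
    if len(u): print(row,u.min(),u.max(),u.mean())
p,R=tcp_for(SIGN,SY,[-.026,0.002,.050],35)
print(delta(p,R))
E
```

```text
t 5.03 [ 0.5365 -0.0571  0.1135] q [-0.02 -0.64  2.11 -0.25  1.1  -1.12] F [-0.54 -0.64 -0.57] M [ 0.055  0.242 -0.074] g 1.004
toolz [ 0.526 -0.232 -0.818] jaw [0.406 0.914 0.002]
190 273 277 275.0
202 272 278 275.0
214 272 279 275.5
226 270 280 275.0
238 269 279 274.0
250 271 280 275.5
262 270 281 275.5
274 268 278 273.0
286 267 271 269.0
298 267 272 269.5
([-0.09, 0.0, 5.89], [0.001, 0.002, -0.001], 'mm 59 deg 0.1')
```

View pics/w6.png

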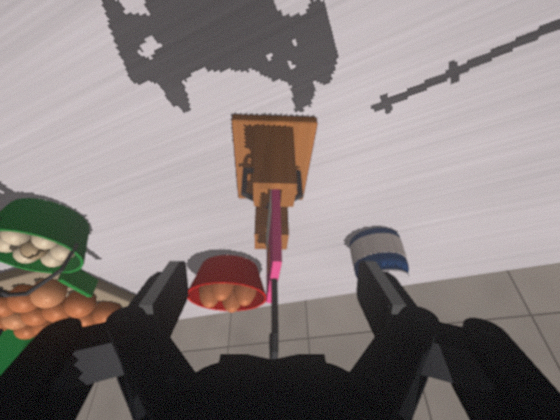

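The sign is still standing, with the panel at column ~275, about 1 mm right of centre. Advancing.

Call:
{"name": "send_rows", "arguments": {
  "commands": [
    [[0, 0.1, 1.2], [0, 0, 0]],
    [[0, 0.1, 2.4], [0, 0, 0]],
    [[0, 0.1, 3.6], [0, 0, 0]],
    [[0, 0.1, 4.8], [0, 0, 0]],
    [[-0.1, 0.1, 5.5], [0, 0, 0]],
    [[-0.1, 0.1, 5.9], [0, 0, 0]],
    [[-0.1, 0.1, 5.9], [0, 0, 0]]
  ]
}}

```text
t: 5.67
tcp_pos: [0.5685, -0.0704, 0.0648]
orientation: [0.198, 0.933, -0.062, 0.294]
wrist_force: [-0.0, 0.0, -0.5]
grip_width: 1.001
```

Call:
{"name": "send_rows", "arguments": {
  "commands": [
    [[0, 0, 0], [0, 0, 0]],
    [[0, 0, 0], [0, 0, 0]],
    [[0, 0, 0], [0, 0, 0]],
    [[0, 0, 0], [0, 0, 0]],
    [[0, 0, 0], [0, 0, 0]],
    [[0, 0, 0], [0, 0, 0]],
    [[0, 0, 0], [0, 0, 0]],
    [[0, 0, 0], [0, 0, 0]],
    [[0, 0, 0], [0, 0, 0]],
    [[0, 0, 0], [0, 0, 0]]
  ],
  "gripper": -1,
  "newtons": 50
}}

```text
t: 6.5
tcp_pos: [0.5686, -0.0704, 0.0651]
orientation: [0.198, 0.933, -0.062, 0.294]
wrist_force: [-1.2, 0.0, 3.2]
grip_width: 0.064
```

```bash
python3 - <<'E'
from h import *
o=st()
c=cam('side');x=c['img'][220:320,200:330];cv2.imwrite('pics/s7c.png',cv2.resize(x,None,fx=5,fy=5,interpolation=cv2.INTER_CUBIC))
c=cam('wrist');save(c,'w7')
print(delta(o['tcp_pos']+np.array([0,0,.20]),Ro.from_quat(o['orientation']).as_matrix()))
E
```

```text
t 6.5 [ 0.5686 -0.0704  0.0651] q [-0.05 -0.5   2.11 -0.25  0.96 -1.12] F [-1.17  0.    3.2 ] M [ 0.021  0.356 -0.067] g 0.064
toolz [ 0.525 -0.232 -0.819] jaw [0.406 0.914 0.001]
([-11.48, 0.02, -16.38], [0.0, 0.0, 0.0], 'mm 200 deg 0.0')
```

View pics/s7c.png

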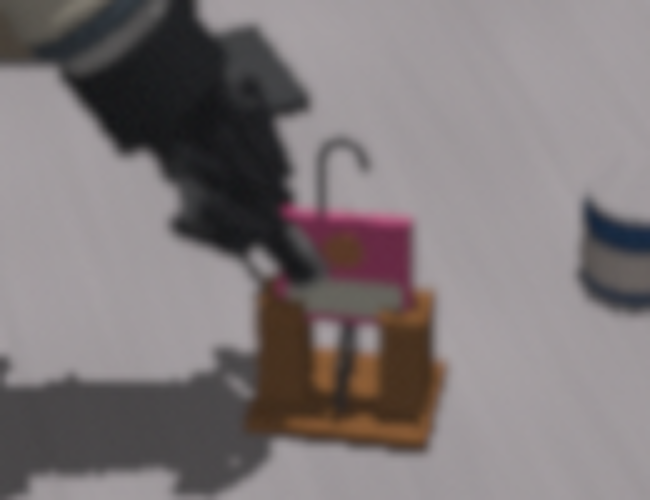

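View pics/w7.png

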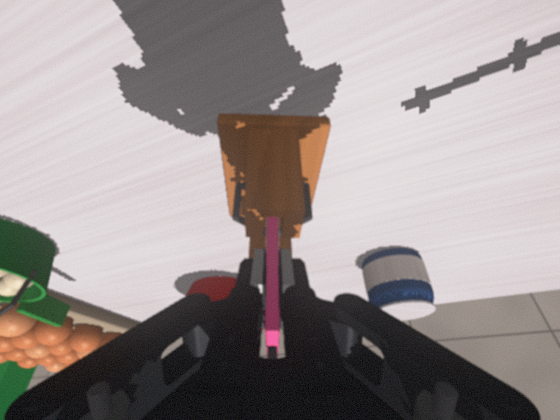

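The sign is gripped: opening 0.064 (~5.5 mm), fingers over the panel. Now I'll lift 200 mm straight up.

Call:
{"name": "send_rows", "arguments": {
  "commands": [
    [[-0.6, 0, -0.9], [0, 0, 0]],
    [[-1.5, 0, -2.1], [0, 0, 0]],
    [[-2.5, 0, -3.5], [0, 0, 0]],
    [[-3.6, 0, -5.1], [0, 0, 0]],
    [[-4.8, 0, -6.9], [0, 0, 0]],
    [[-6.2, 0, -8.9], [0, 0, 0]],
    [[-7.8, 0, -11.1], [0, 0, 0]],
    [[-9.3, 0, -13.2], [0, 0, 0]],
    [[-10.5, 0, -15], [0, 0, 0]],
    [[-11.5, 0, -16.4], [0, 0, 0]],
    [[-11.5, 0, -16.4], [0, 0, 0]],
    [[-11.5, 0, -16.4], [0, 0, 0]]
  ]
}}

```text
t: 7.6
tcp_pos: [0.5687, -0.0705, 0.2664]
orientation: [0.198, 0.933, -0.062, 0.295]
wrist_force: [0.1, -0.1, -0.2]
grip_width: 0.063
```

```bash
python3 - <<'E'
from h import *
o=st()
c=cam('side');x=c['img'][100:320,200:330];cv2.imwrite('pics/s8c.png',cv2.resize(x,None,fx=2.7,fy=2.7,interpolation=cv2.INTER_CUBIC))
# sign target: 70mm back on stand -x, hook point 28mm above rest
r=Ro.from_euler('z',STY,degrees=True)
obj=STAND+r.apply([-.07,0,.335-.114+.028])
p,R=tcp_for(obj,STY,[-.026,0.0,.050],35); print(p)
print(delta(p,R))
E
```

```text
t 7.6 [ 0.5687 -0.0705  0.2664] q [-0.05 -0.52  1.77 -0.21  1.32 -1.21] F [ 0.1  -0.08 -0.23] M [ 0.121  0.412 -0.035] g 0.063
toolz [ 0.526 -0.232 -0.818] jaw [0.406 0.914 0.002]
[0.50540953 0.09466176 0.25886155]
([10.52, 12.54, -6.67], [-0.315, -0.001, -0.452], 'mm 177 deg 31.6')
```

View pics/s8c.png

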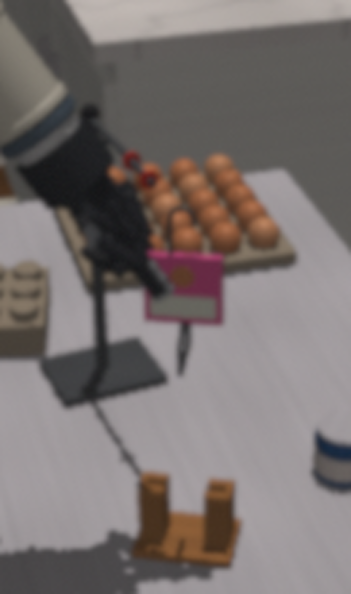

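Call:
{"name": "send_rows", "arguments": {
  "commands": [
    [[1.2, 0.5, -0.7], [-0.02, 0, -0.03]],
    [[2.8, 1.5, -1.6], [-0.05, 0, -0.07]],
    [[4.2, 3.0, -2.5], [-0.09, 0, -0.13]],
    [[5.6, 4.6, -3.4], [-0.13, 0, -0.19]],
    [[6.9, 6.4, -4.3], [-0.17, 0, -0.25]],
    [[8.0, 8.2, -5.1], [-0.21, 0, -0.31]],
    [[9.0, 9.9, -5.7], [-0.25, 0, -0.36]],
    [[9.9, 11.4, -6.3], [-0.285, 0, -0.41]],
    [[10.5, 12.5, -6.7], [-0.315, 0, -0.452]],
    [[10.5, 12.5, -6.7], [-0.315, 0, -0.452]],
    [[10.5, 12.5, -6.7], [-0.315, 0, -0.452]]
  ]
}}

```text
t: 8.57
tcp_pos: [0.5049, 0.094, 0.257]
orientation: [-0.063, 0.952, 0.02, 0.298]
wrist_force: [-0.7, -0.1, -0.5]
grip_width: 0.063
```

```bash
python3 - <<'E'
from h import *
import pickle
o=st()
for n in('side','top','wrist'):
    c=cam(n);save(c,n+'9');pickle.dump(c,open(n+'9.pkl','wb'))
    b={'side':(190,110,310,250),'top':(175,185,315,270),'wrist':(0,0,560,420)}[n]
    x=c['img'][b[1]:b[3],b[0]:b[2]];f=min(800/x.shape[1],600/x.shape[0]);f=int(f)
    cv2.imwrite('pics/%s9c.png'%n,cv2.resize(x,None,fx=f,fy=f,interpolation=cv2.INTER_NEAREST));print(n,f)
r=Ro.from_euler('z',STY,degrees=True)
obj=STAND+r.apply([-.07,0,.335-.114+.028])
p,R=tcp_for(obj,STY,[-.026,0.0,.050],35); print(p,delta(p,R))
E
```

```text
t 8.57 [0.5049 0.094  0.257 ] q [ 0.11 -0.73  1.91  0.01  1.35 -1.59] F [-0.71 -0.15 -0.52] M [-0.081  0.375 -0.063] g 0.063
toolz [ 0.566  0.075 -0.821] jaw [-0.131  0.991  0.   ]
side 4
top 5
wrist 1
[0.50540953 0.09466176 0.25886155] ([-0.06, 0.1, -0.03], [-0.001, -0.002, -0.002], 'mm 1 deg 0.2')
```

View pics/side9c.png

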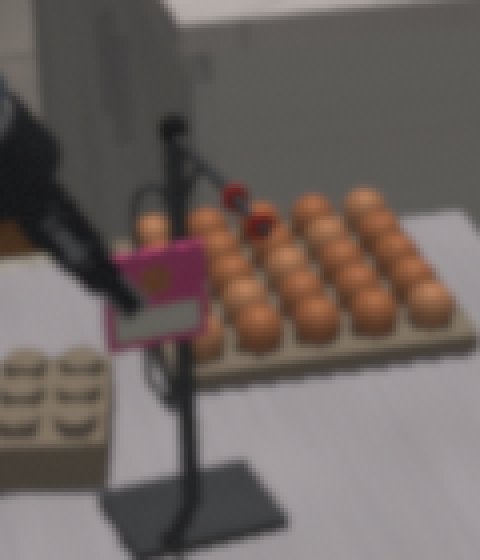

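View pics/top9c.png

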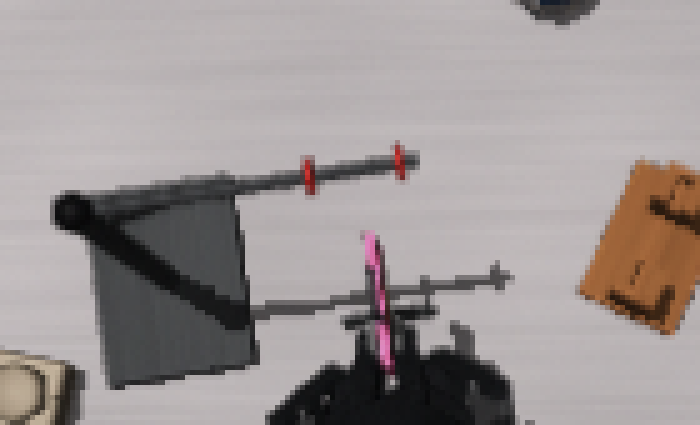

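View pics/wrist9c.png

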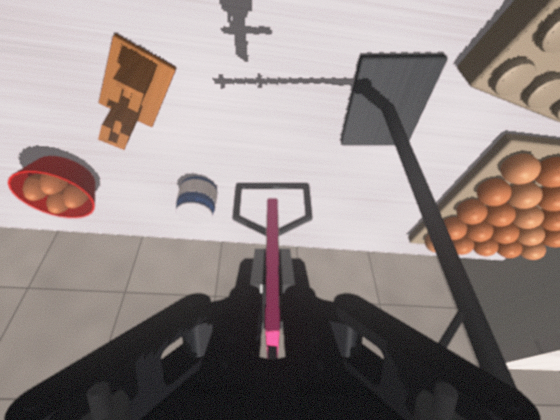

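```bash
python3 - <<'E'
from h import *
import pickle
S=pickle.load(open('side9.pkl','rb'));T=pickle.load(open('top9.pkl','rb'))
o=env.get_obs()
r=Ro.from_euler('z',STY,degrees=True)
R=Ro.from_quat(o['orientation']).as_matrix()
g=o['tcp_pos']-R[:,2]*.049; obj=g-r.apply([-.026,0,.05]); print('est sign origin',obj, 'stand frame',r.inv().apply(obj-STAND))
for n,k in dict(tl=(-.036,0,.07),tr=(.036,0,.07),bl=(-.036,0,0),br=(.036,0,0),hooktop=(0,0,.1185),loopbot=(0,0,-.0425)).items():
    q=obj+r.apply(k); print(n,'sidecrop',((proj(S,q)+.5-[190,110])*4).round(0),'topcrop',((proj(T,q)+.5-[175,185])*5).round(0))
E
python3 - <<'E'
import cv2
i=cv2.imread('pics/side9.png')[150:220,205:250];cv2.imwrite('pics/s9d.png',cv2.resize(i,None,fx=8,fy=8,interpolation=cv2.INTER_CUBIC))
E
```

```text
est sign origin [0.5032548  0.09344466 0.24845753] stand frame [-0.07019233 -0.00091942  0.24845753]
tl sidecrop [102. 258.] topcrop [387. 371.]
tr sidecrop [205. 238.] topcrop [368. 236.]
bl sidecrop [108. 351.] topcrop [395. 380.]
br sidecrop [209. 331.] topcrop [376. 252.]
hooktop sidecrop [150. 180.] topcrop [371. 294.]
loopbot sidecrop [162. 395.] topcrop [390. 323.]
```

View pics/s9d.png

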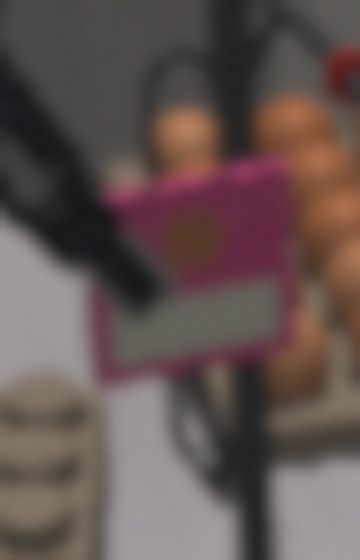

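Projected sign corners match the side view to within 1–2 px. Now I'll bring it in along +x.

Call:
{"name": "send_rows", "arguments": {
  "commands": [
    [[-0.5, 0, 0.3], [0, 0, 0]],
    [[-1.3, 0, 0.9], [0, 0, 0]],
    [[-2.2, 0, 1.5], [0, 0, 0]],
    [[-3.1, 0.1, 2.1], [0, 0, 0]],
    [[-4.0, 0.1, 2.8], [0, 0, 0]],
    [[-4.8, 0.1, 3.4], [0, 0, 0]],
    [[-5.4, 0.1, 3.8], [0, 0, 0]],
    [[-5.75, 0.1, 4.0], [0, 0, 0]],
    [[-5.75, 0.1, 4.0], [0, 0, 0]],
    [[-5.75, 0.1, 4.0], [0, 0, 0]]
  ]
}}

```text
t: 9.55
tcp_pos: [0.5746, 0.1037, 0.2581]
orientation: [-0.062, 0.952, 0.02, 0.299]
wrist_force: [0.6, 0.8, -1.8]
grip_width: 0.065
```

```bash
python3 - <<'E'
from h import *
import pickle
o=st()
for n in('side','top'):
    c=cam(n);save(c,n+'10');pickle.dump(c,open(n+'10.pkl','wb'))
    b={'side':(215,135,285,225),'top':(205,195,285,255)}[n]
    x=c['img'][b[1]:b[3],b[0]:b[2]];f=min(800/x.shape[1],600/x.shape[0]);f=int(f)
    cv2.imwrite('pics/%s10c.png'%n,cv2.resize(x,None,fx=f,fy=f,interpolation=cv2.INTER_CUBIC));print(n,f,b)
r=Ro.from_euler('z',STY,degrees=True)
R=Ro.from_quat(o['orientation']).as_matrix()
g=o['tcp_pos']-R[:,2]*.049; obj=g-r.apply([-.026,0,.05]); print('est sign in stand frame',r.inv().apply(obj-STAND)*1000)
E
```

```text
t 9.55 [0.5746 0.1037 0.2581] q [ 0.11 -0.53  1.79  0.01  1.27 -1.59] F [ 0.65  0.81 -1.84] M [-0.044  0.398  0.047] g 0.065
toolz [ 0.566  0.075 -0.821] jaw [-0.131  0.991 -0.   ]
side 6 (215, 135, 285, 225)
top 10 (205, 195, 285, 255)
est sign in stand frame [-1.59265642e-01 -2.12886026e-01  2.48362670e+02]
```

View pics/side10c.png

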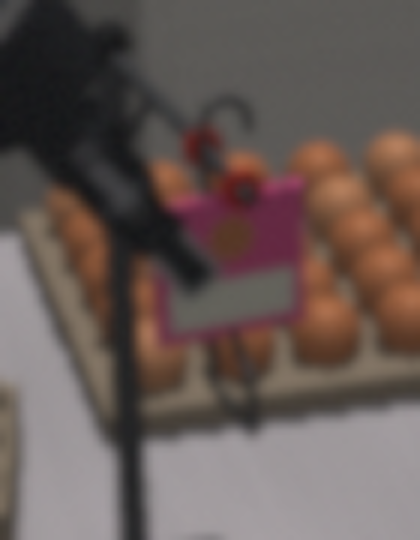

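View pics/top10c.png

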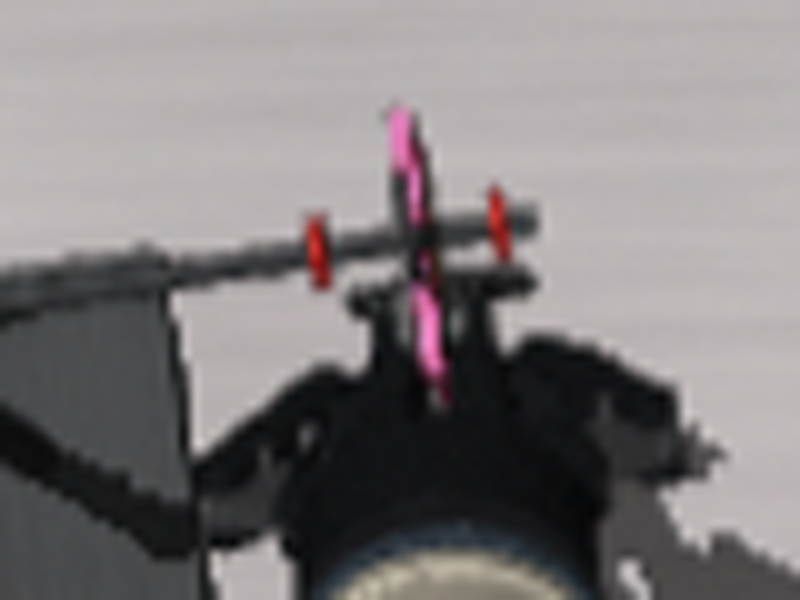

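```bash
python3 - <<'E'
from h import *
import pickle
S=pickle.load(open('side10.pkl','rb'));T=pickle.load(open('top10.pkl','rb'))
r=Ro.from_euler('z',STY,degrees=True)
def pr(n,k):
    q=STAND+r.apply(k); print(n,'sidecrop',((proj(S,q)+.5-[215,135])*6).round(0),'topcrop',((proj(T,q)+.5-[205,195])*10).round(0))
z=.2484
pr('archtop',(0,0,z+.1185));pr('tip',(.011,0,z+.098));pr('stem@110',(-.011,0,z+.100));pr('stemout',(-.0132,0,z+.105));pr('tipout',(.0132,0,z+.105))
pr('bar',(0,0,.331));pr('panelR',(.036,0,z+.07));pr('panelL',(-.036,0,z+.07)); pr('c1',(0,.024,.331));pr('c2',(0,-.024,.331)); pr('panelbr',(.036,0,z))
E
```

```text
archtop sidecrop [225.  92.] topcrop [399. 218.]
tip sidecrop [250. 131.] topcrop [400. 190.]
stem@110 sidecrop [203. 135.] topcrop [411. 271.]
stemout sidecrop [198. 126.] topcrop [411. 277.]
tipout sidecrop [254. 115.] topcrop [396. 177.]
bar sidecrop [228. 166.] topcrop [410. 240.]
panelR sidecrop [303. 178.] topcrop [395. 116.]
panelL sidecrop [153. 207.] topcrop [433. 380.]
c1 sidecrop [208. 146.] topcrop [320. 254.]
c2 sidecrop [247. 187.] topcrop [500. 226.]
panelbr sidecrop [305. 316.] topcrop [415. 161.]
```

The side view puts the hook 3 mm past the bar in +x and the top view puts it centred. I'll hedge 1 mm back and lower 24 mm.

Call:
{"name": "send_rows", "arguments": {
  "commands": [
    [[0.1, 0, -0.05], [0, 0, 0]],
    [[0.3, 0, 0.2], [0, 0, 0]],
    [[0.5, 0, 0.5], [0, 0, 0]],
    [[0.7, 0, 0.8], [0, 0, 0]],
    [[0.9, 0, 1.1], [0, 0, 0]],
    [[1.1, 0, 1.4], [0, 0, 0]],
    [[1.3, 0, 1.7], [0, 0, 0]],
    [[1.45, 0, 1.91], [0, 0, 0]],
    [[1.45, 0, 1.91], [0, 0, 0]],
    [[1.45, 0, 1.91], [0, 0, 0]]
  ]
}}

```text
t: 10.48
tcp_pos: [0.5733, 0.1036, 0.2343]
orientation: [-0.062, 0.952, 0.02, 0.299]
wrist_force: [-0.6, 0.4, -1.5]
grip_width: 0.06
```

```bash
cat > look.py <<'E'
from h import *
import pickle,sys
k=sys.argv[1]
o=st()
for n in('side','top'):
    c=cam(n);save(c,n+k);pickle.dump(c,open(n+k+'.pkl','wb'))
    b={'side':(215,135,285,225),'top':(205,195,285,255)}[n]
    x=c['img'][b[1]:b[3],b[0]:b[2]];f=min(800/x.shape[1],600/x.shape[0]);f=int(f)
    cv2.imwrite('pics/%s%sc.png'%(n,k),cv2.resize(x,None,fx=f,fy=f,interpolation=cv2.INTER_CUBIC))
r=Ro.from_euler('z',STY,degrees=True)
R=Ro.from_quat(o['orientation']).as_matrix()
g=o['tcp_pos']-R[:,2]*.049; obj=g-r.apply([-.026,0,.05]); print('est sign in stand frame mm',(r.inv().apply(obj-STAND)*1000).round(1))
E
python3 look.py 11
```

```text
t 10.48 [0.5733 0.1036 0.2343] q [ 0.11 -0.54  1.84  0.01  1.24 -1.59] F [-0.63  0.42 -1.45] M [-0.03   0.432 -0.008] g 0.06
toolz [ 0.567  0.075 -0.82 ] jaw [-0.131  0.991 -0.   ]
est sign in stand frame mm [-1.400e+00 -1.000e-01  2.245e+02]
```

View pics/side11c.png

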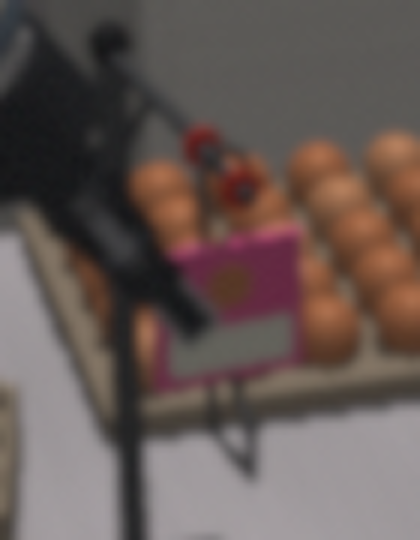

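View pics/top11c.png

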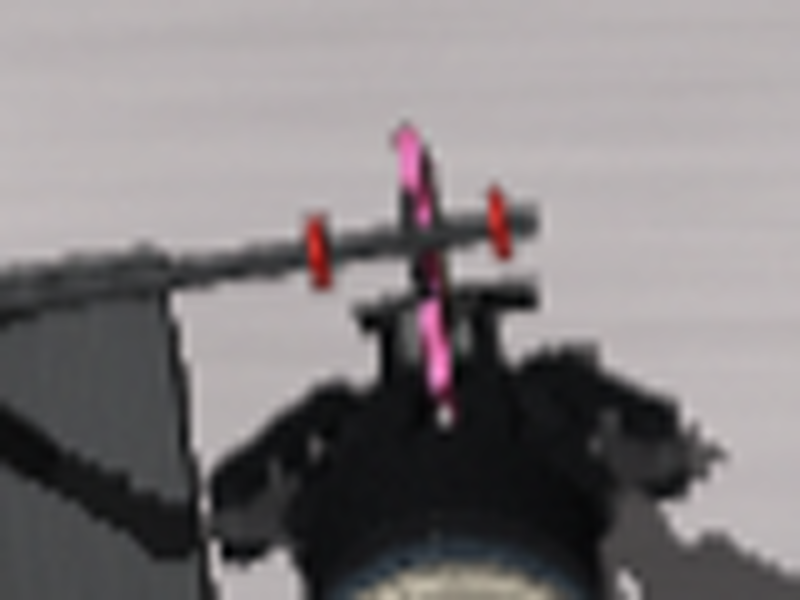

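The hook straddles the bar: in the top view the tip is above it at row 195 and the stem below at row 280. I'll lower the last 4 mm.

Call:
{"name": "send_rows", "arguments": {
  "commands": [
    [[0.06, 0, 0.08], [0, 0, 0]],
    [[0.11, 0, 0.16], [0, 0, 0]],
    [[0.17, 0, 0.25], [0, 0, 0]],
    [[0.23, 0, 0.33], [0, 0, 0]],
    [[0.23, 0, 0.33], [0, 0, 0]],
    [[0.23, 0, 0.33], [0, 0, 0]]
  ]
}}

```text
t: 11.08
tcp_pos: [0.5735, 0.1036, 0.2309]
orientation: [-0.062, 0.952, 0.02, 0.299]
wrist_force: [-0.3, 0.4, -0.7]
grip_width: 0.058
```

```bash
python3 look.py 12
```

```text
t 11.08 [0.5735 0.1036 0.2309] q [ 0.11 -0.54  1.84  0.01  1.23 -1.59] F [-0.28  0.43 -0.71] M [-0.077  0.316 -0.005] g 0.058
toolz [ 0.568  0.075 -0.82 ] jaw [-0.131  0.991 -0.   ]
est sign in stand frame mm [-1.300e+00 -1.000e-01  2.211e+02]
```

Call:
{"name": "send_rows", "arguments": {
  "commands": [
    [[0.06, 0, 0.08], [0, 0, 0]],
    [[0.09, 0, 0.12], [0, 0, 0]],
    [[0.09, 0, 0.12], [0, 0, 0]],
    [[0.09, 0, 0.12], [0, 0, 0]]
  ]
}}

```text
t: 11.52
tcp_pos: [0.5738, 0.1036, 0.2305]
orientation: [-0.062, 0.952, 0.02, 0.3]
wrist_force: [0.6, 0.6, 2.5]
grip_width: 0.062
```

Call:
{"name": "send_rows", "arguments": {
  "commands": [
    [[0.06, 0, 0.08], [0, 0, 0]],
    [[0.09, 0, 0.12], [0, 0, 0]],
    [[0.09, 0, 0.12], [0, 0, 0]],
    [[0.09, 0, 0.12], [0, 0, 0]]
  ]
}}

```text
t: 11.85
tcp_pos: [0.5742, 0.1037, 0.2304]
orientation: [-0.062, 0.951, 0.02, 0.302]
wrist_force: [-0.8, 0.2, 5.2]
grip_width: 0.058
```

```bash
python3 look.py 13
```

```text
t 11.85 [0.5742 0.1037 0.2304] q [ 0.11 -0.54  1.85  0.01  1.22 -1.59] F [-0.78  0.2   5.18] M [-0.004 -0.278 -0.046] g 0.058
toolz [ 0.571  0.075 -0.817] jaw [-0.131  0.991 -0.   ]
est sign in stand frame mm [-7.000e-01 -1.000e-01  2.205e+02]
```

View pics/side13c.png

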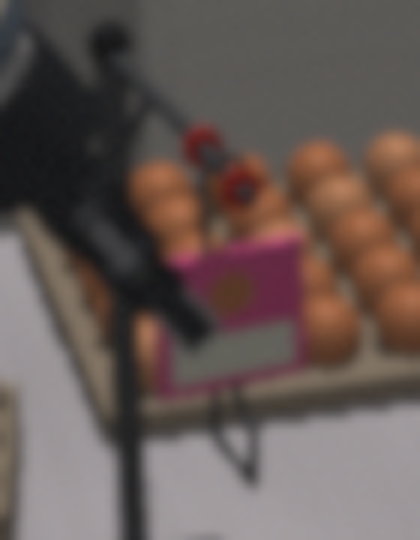

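The force rose to 5 N, so the hook rests on the bar. I'll ease up 0.5 mm, open, and retreat.

Call:
{"name": "send_rows", "arguments": {
  "commands": [
    [[-0.1, 0, -0.12], [0, 0, 0]],
    [[-0.1, 0, -0.12], [0, 0, 0]],
    [[-0.1, 0, -0.12], [0, 0, 0]]
  ]
}}

```text
t: 12.2
tcp_pos: [0.574, 0.1037, 0.2309]
orientation: [-0.062, 0.951, 0.02, 0.301]
wrist_force: [-0.1, 0.6, 0.4]
grip_width: 0.062
```

Call:
{"name": "send_rows", "arguments": {
  "commands": [
    [[0, 0, 0], [0, 0, 0]],
    [[0, 0, 0], [0, 0, 0]],
    [[0, 0, 0], [0, 0, 0]],
    [[0, 0, 0], [0, 0, 0]],
    [[0, 0, 0], [0, 0, 0]],
    [[0, 0, 0], [0, 0, 0]],
    [[0, 0, -0.6], [0, 0, 0]],
    [[0, 0, -1.6], [0, 0, 0]],
    [[0, 0, -3], [0, 0, 0]],
    [[0, 0, -4.5], [0, 0, 0]],
    [[0, 0, -6], [0, 0, 0]],
    [[0, 0, -7], [0, 0, 0]]
  ],
  "gripper": 0.2
}}

```text
t: 13.2
tcp_pos: [0.5335, 0.0984, 0.2913]
orientation: [-0.062, 0.951, 0.02, 0.302]
wrist_force: [-0.3, -0.2, 0.5]
grip_width: 0.597
```

```bash
python3 look.py 14; python3 - <<'E'
from h import *
c=cam('wrist');save(c,'w14')
E
```

```text
t 13.2 [0.5335 0.0984 0.2913] q [ 0.11 -0.63  1.8   0.01  1.36 -1.59] F [-0.3  -0.16  0.45] M [-0.062  0.211 -0.01 ] g 0.597
toolz [ 0.572  0.075 -0.817] jaw [-0.131  0.991 -0.   ]
est sign in stand frame mm [-41.9   0.  281.3]
```

View pics/side14c.png

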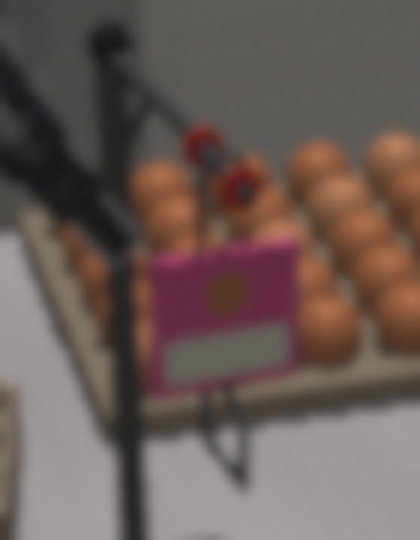

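View pics/w14.png

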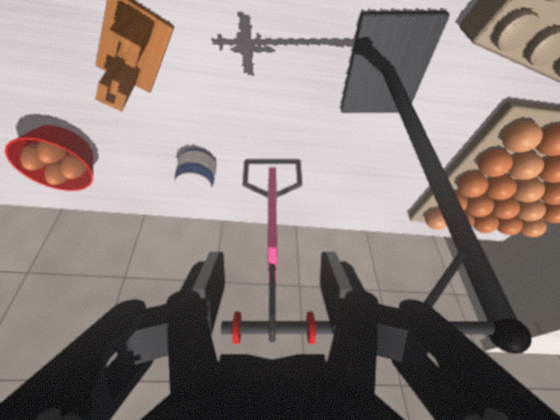

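The sign hangs on the bar between the collars (wrist view: hook at column 272, collars at 237 and 311) and the gripper is clear. Next, the basket.

```bash
python3 - <<'E'
from h import *
p,R=tcp_for(BASK,BY,[-.092,0,.046],20)
print(p, delta(p-R[:,2]*.12,R))
o=env.get_obs();R0=Ro.from_quat(o['orientation']).as_matrix()
print(delta([.43,-.05,.30],R0))
E
```

```text
[ 4.75530673e-01 -3.38766200e-01 -4.49384185e-05] ([22.73, -40.96, 5.66], [0.187, 0.262, 0.359], 'mm 472 deg 27.6')
([9.45, -13.35, -7.89], [0.0, 0.0, 0.0], 'mm 182 deg 0.0')
```

Call:
{"name": "send_rows", "arguments": {
  "commands": [
    [[0, 0, -2.5], [0, 0, 0]],
    [[1, -1, -5], [0, 0, 0]],
    [[3, -4, -5.5], [0.02, 0.02, 0.03]],
    [[5, -7.3, -5], [0.04, 0.05, 0.07]],
    [[7, -10.6, -4.2], [0.06, 0.08, 0.11]],
    [[9, -14, -3.4], [0.08, 0.11, 0.15]],
    [[11, -17.4, -2.5], [0.1, 0.14, 0.19]],
    [[12.9, -20.8, -1.6], [0.12, 0.17, 0.23]],
    [[14.8, -24.2, -0.6], [0.14, 0.2, 0.27]],
    [[16.6, -27.6, 0.6], [0.16, 0.23, 0.31]],
    [[18.3, -31, 1.9], [0.18, 0.255, 0.345]],
    [[19.8, -34.4, 3.2], [0.187, 0.262, 0.359]]
  ],
  "gripper": 1
}}

```text
t: 14.35
tcp_pos: [0.4366, -0.2629, 0.1476]
orientation: [0.135, 0.976, -0.023, 0.171]
wrist_force: [0.5, 0.8, -0.5]
grip_width: 1.003
```

```bash
python3 - <<'E'
from h import *
st()
p,R=tcp_for(BASK,BY,[-.092,0,.046],20)
print(p, delta(p-R[:,2]*.10,R))
E
```

```text
t 14.35 [ 0.4366 -0.2629  0.1476] q [-0.71 -0.5   1.88  0.15  1.44 -2.01] F [ 0.48  0.77 -0.5 ] M [0.082 0.128 0.046] g 1.003
toolz [ 0.328 -0.091 -0.94 ] jaw [0.271 0.962 0.001]
[ 4.75530673e-01 -3.38766200e-01 -4.49384185e-05] ([-0.42, -6.26, 5.85], [0.0, -0.002, -0.003], 'mm 86 deg 0.2')
```

Call:
{"name": "send_rows", "arguments": {
  "commands": [
    [[-0.1, -2, 1.8], [0, 0, 0]],
    [[-0.3, -4.2, 3.9], [0, 0, 0]],
    [[-0.4, -6.3, 5.8], [0, 0, 0]],
    [[-0.4, -6.3, 5.8], [0, 0, 0]],
    [[-0.4, -6.3, 5.8], [0, 0, 0]]
  ]
}}

```text
t: 14.77
tcp_pos: [0.4409, -0.3297, 0.091]
orientation: [0.136, 0.976, -0.021, 0.169]
wrist_force: [-0.1, 1.0, -0.2]
grip_width: 1.0
```

```bash
python3 - <<'E'
from h import *
st()
c=cam('wrist');save(c,'w15')
r=Ro.from_euler('z',BY,degrees=True)
for q in [(-.109,0,.058),(-.056,0,.058),(-.056,.004,.058),(-.056,-.004,.058),(0,0,.1445),(.109,0,.058)]: print(q,proj(c,BASK+r.apply(q)).round(1))
H,s,v=cv2.split(cv2.cvtColor(c['img'],cv2.COLOR_BGR2HSV)); m=(H>45)&(H<80)&(s>100)
for row in range(150,300,10):
    u=np.where(m[row,200:350])[0]+200
    if len(u): print(row,u.min(),u.max(),u.mean())
p,R=tcp_for(BASK,BY,[-.092,0,.046],20); print(delta(p,R))
E
```

```text
t 14.77 [ 0.4409 -0.3297  0.091 ] q [-0.82 -0.34  1.87  0.18  1.32 -2.14] F [-0.07  1.03 -0.22] M [ 0.062  0.145 -0.005] g 1.0
toolz [ 0.324 -0.088 -0.942] jaw [0.273 0.962 0.004]
(-0.109, 0, 0.058) [273.8 215.8]
(-0.056, 0, 0.058) [273.8 265.2]
(-0.056, 0.004, 0.058) [278.7 265.2]
(-0.056, -0.004, 0.058) [269.  265.3]
(0, 0, 0.1445) [275.1 411.8]
(0.109, 0, 0.058) [274.  360.3]
220 271 279 275.0
230 271 279 275.0
240 271 280 275.5
250 262 281 274.46153846153845
260 259 292 275.5
270 236 315 278.6363636363636
280 227 323 270.44444444444446
290 223 326 251.21428571428572
([-0.16, 0.0, 9.94], [0.002, -0.004, -0.004], 'mm 99 deg 0.3')
```

View pics/w15.png

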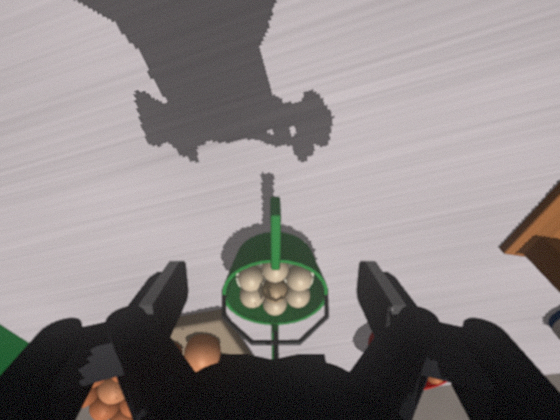

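The near handle is at column 275, about 1 mm right of the jaw centre. Advancing to grip.

Call:
{"name": "send_rows", "arguments": {
  "commands": [
    [[0, 0.1, 2], [0, 0, 0]],
    [[0, 0.1, 4], [0, 0, 0]],
    [[-0.1, 0.1, 5.8], [0, 0, 0]],
    [[-0.1, 0.1, 7.4], [0, 0, 0]],
    [[-0.2, 0.1, 8.8], [0, 0, 0]],
    [[-0.2, 0.1, 9.7], [0, 0, 0]],
    [[-0.2, 0.1, 9.9], [0, 0, 0]],
    [[-0.2, 0.1, 9.9], [0, 0, 0]]
  ]
}}

```text
t: 15.48
tcp_pos: [0.4763, -0.3373, 0.0008]
orientation: [0.135, 0.976, -0.022, 0.17]
wrist_force: [0.2, 0.6, 0.2]
grip_width: 1.001
```

Call:
{"name": "send_rows", "arguments": {
  "commands": [
    [[0, 0, 0], [0, 0, 0]],
    [[0, 0, 0], [0, 0, 0]],
    [[0, 0, 0], [0, 0, 0]],
    [[0, 0, 0], [0, 0, 0]],
    [[0, 0, 0], [0, 0, 0]],
    [[0, 0, 0], [0, 0, 0]],
    [[0, 0, 0], [0, 0, 0]],
    [[0, 0, 0], [0, 0, 0]],
    [[0, 0, 0], [0, 0, 0]],
    [[0, 0, 0], [0, 0, 0]]
  ],
  "gripper": -1,
  "newtons": 80
}}

```text
t: 16.32
tcp_pos: [0.4764, -0.3374, 0.001]
orientation: [0.135, 0.976, -0.022, 0.17]
wrist_force: [-0.8, 1.0, 3.5]
grip_width: 0.083
```

```bash
python3 - <<'E'
from h import *
o=st()
c=cam('wrist');save(c,'w16')
c=cam('side');x=c['img'][300:420,200:360];cv2.imwrite('pics/s16c.png',cv2.resize(x,None,fx=4,fy=4,interpolation=cv2.INTER_CUBIC))
print(delta(o['tcp_pos']+np.array([0,0,.08]),Ro.from_quat(o['orientation']).as_matrix()))
E
```

```text
t 16.32 [ 0.4764 -0.3374  0.001 ] q [-0.78 -0.19  1.91  0.18  1.13 -2.13] F [-0.81  1.02  3.46] M [0.079 0.207 0.09 ] g 0.083
toolz [ 0.326 -0.089 -0.941] jaw [0.271 0.963 0.003]
([-2.7, 0.02, -7.53], [0.0, 0.0, 0.0], 'mm 80 deg 0.0')
```

View pics/s16c.png

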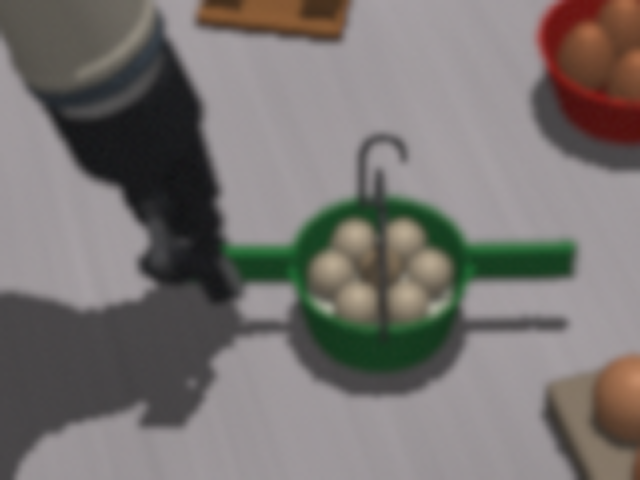

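Gripped (0.083). Lifting 110 mm, gently at first.

Call:
{"name": "send_rows", "arguments": {
  "commands": [
    [[-0.1, 0, -0.3], [0, 0, 0]],
    [[-0.3, 0, -0.8], [0, 0, 0]],
    [[-0.6, 0, -1.6], [0, 0, 0]],
    [[-0.9, 0, -2.6], [0, 0, 0]],
    [[-1.3, 0, -3.7], [0, 0, 0]],
    [[-1.8, 0, -5.0], [0, 0, 0]],
    [[-2.3, 0, -6.3], [0, 0, 0]],
    [[-2.7, 0, -7.6], [0, 0, 0]],
    [[-3.1, 0, -8.8], [0, 0, 0]],
    [[-3.5, 0, -9.7], [0, 0, 0]],
    [[-3.7, 0, -10.3], [0, 0, 0]],
    [[-3.7, 0, -10.3], [0, 0, 0]]
  ]
}}

```text
t: 17.42
tcp_pos: [0.477, -0.3383, 0.113]
orientation: [0.135, 0.976, -0.023, 0.172]
wrist_force: [-0.5, 0.1, -1.5]
grip_width: 0.08
```

```bash
python3 - <<'E'
from h import *
import pickle
o=st()
c=cam('side');save(c,'s17');pickle.dump(c,open('s17.pkl','wb'));x=c['img'][240:400,190:390];cv2.imwrite('pics/s17c.png',cv2.resize(x,None,fx=4,fy=3.7,interpolation=cv2.INTER_CUBIC))
R=Ro.from_quat(o['orientation']).as_matrix();r=Ro.from_euler('z',BY,degrees=True)
g=o['tcp_pos']-R[:,2]*.049; obj=g-r.apply([-.092,0,.046]); print('basket',obj)
for k in [(-.109,0,.058),(.109,0,.058),(0,0,.1445)]: print(k,((proj(c,obj+r.apply(k))+.5-[190,240])*[4,3.7]).round(0))
rs=Ro.from_euler('z',STY,degrees=True)
ob=STAND+rs.apply([-.07,0,.11]); p,R=tcp_for(ob,STY,[-.092,0,.046],20); print(p,delta(p,R))
E
```

```text
t 17.42 [ 0.477  -0.3383  0.113 ] q [-0.78 -0.26  1.77  0.17  1.33 -2.09] F [-0.54  0.13 -1.53] M [0.146 0.406 0.012] g 0.08
toolz [ 0.329 -0.091 -0.94 ] jaw [0.271 0.963 0.001]
basket [ 0.54949739 -0.35856363  0.11305917]
(-0.109, 0, 0.058) [218. 311.]
(0.109, 0, 0.058) [635. 306.]
(0, 0, 0.1445) [430. 190.]
[0.42875167 0.08436532 0.10995506] ([15.18, 39.35, -5.23], [-0.137, -0.002, -0.384], 'mm 425 deg 23.4')
```

View pics/s17c.png

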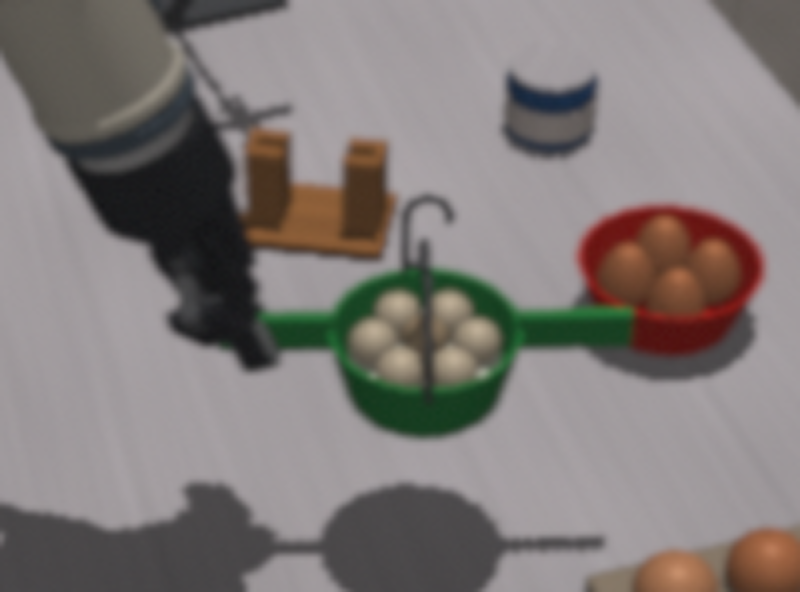

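The basket lifted level, drooping about 1–2° (far handle end at row 312 against 306 predicted). I'll carry it over slowly.

Call:
{"name": "send_rows", "arguments": {
  "commands": [
    [[0.3, 0.7, -0.1], [0, 0, -0.01]],
    [[0.8, 2.0, -0.3], [-0.01, 0, -0.02]],
    [[1.4, 3.7, -0.5], [-0.015, 0, -0.04]],
    [[2.1, 5.5, -0.7], [-0.02, 0, -0.055]],
    [[2.8, 7.3, -0.9], [-0.025, 0, -0.07]],
    [[3.5, 9.1, -1.2], [-0.03, 0, -0.09]],
    [[4.2, 10.9, -1.4], [-0.04, 0, -0.11]],
    [[4.9, 12.7, -1.7], [-0.045, 0, -0.125]],
    [[5.6, 14.5, -1.9], [-0.05, 0, -0.14]],
    [[6.3, 16.3, -2.2], [-0.06, 0, -0.16]],
    [[7.0, 18.1, -2.4], [-0.065, 0, -0.175]],
    [[7.6, 19.7, -2.6], [-0.07, 0, -0.19]]
  ]
}}

```text
t: 18.47
tcp_pos: [0.4517, -0.1248, 0.1091]
orientation: [0.035, 0.985, -0.004, 0.172]
wrist_force: [0.3, -0.2, -2.8]
grip_width: 0.079
```

```bash
python3 - <<'E'
from h import *
o=st()
rs=Ro.from_euler('z',STY,degrees=True)
ob=STAND+rs.apply([-.07,0,.11]); p,R=tcp_for(ob,STY,[-.092,0,.046],20); print(p,delta(p,R))
E
```

```text
t 18.47 [ 0.4517 -0.1248  0.1091] q [-0.44 -0.63  2.04  0.13  1.41 -1.94] F [ 0.27 -0.21 -2.78] M [0.058 0.452 0.022] g 0.079
toolz [ 0.338 -0.02  -0.941] jaw [0.07  0.998 0.004]
[0.42875167 0.08436532 0.10995506] ([3.54, 20.71, -1.27], [-0.065, -0.004, -0.193], 'mm 210 deg 11.7')
```

```bash
python3 - <<'E'
from h import *
o=st()
rs=Ro.from_euler('z',STY,degrees=True)
ob=STAND+rs.apply([-.064,0,.105]); p,R=tcp_for(ob,STY,[-.092,0,.046],20); print(p,delta(p,R))
E
```

```text
t 18.47 [ 0.4517 -0.1248  0.1091] q [-0.44 -0.63  2.04  0.13  1.41 -1.94] F [ 0.27 -0.21 -2.78] M [0.058 0.452 0.022] g 0.079
toolz [ 0.338 -0.02  -0.941] jaw [0.07  0.998 0.004]
[0.43469827 0.08516405 0.10495506] ([3.16, 20.83, -0.6], [-0.065, -0.004, -0.193], 'mm 211 deg 11.7')
```

Call:
{"name": "send_rows", "arguments": {
  "commands": [
    [[0.3, 1.6, -0.1], [-0.005, 0, -0.015]],
    [[0.6, 3.4, -0.2], [-0.01, 0, -0.03]],
    [[0.9, 5.4, -0.3], [-0.015, 0, -0.05]],
    [[1.2, 7.5, -0.4], [-0.02, 0, -0.07]],
    [[1.5, 9.6, -0.5], [-0.03, 0, -0.09]],
    [[1.9, 11.7, -0.6], [-0.035, 0, -0.11]],
    [[2.2, 13.8, -0.6], [-0.04, 0, -0.13]],
    [[2.5, 15.9, -0.6], [-0.05, 0, -0.15]],
    [[2.8, 17.8, -0.6], [-0.055, 0, -0.165]],
    [[3.0, 19.4, -0.6], [-0.06, 0, -0.18]],
    [[3.1, 20.4, -0.6], [-0.065, 0, -0.193]],
    [[3.16, 20.8, -0.6], [-0.065, 0, -0.193]]
  ]
}}

```text
t: 19.47
tcp_pos: [0.4336, 0.0865, 0.1035]
orientation: [-0.067, 0.983, 0.012, 0.17]
wrist_force: [-0.1, -0.5, -2.5]
grip_width: 0.081
```

```bash
cat > look2.py <<'E'
from h import *
import pickle,sys
k=sys.argv[1]
o=st()
for n in('side','top'):
    c=cam(n);save(c,n+k);pickle.dump(c,open(n+k+'.pkl','wb'))
    b={'side':(190,140,310,230),'top':(205,195,285,255)}[n]
    x=c['img'][b[1]:b[3],b[0]:b[2]];f=min(800/x.shape[1],600/x.shape[0]);f=int(f)
    cv2.imwrite('pics/%s%sc.png'%(n,k),cv2.resize(x,None,fx=f,fy=f,interpolation=cv2.INTER_CUBIC));
    if n=='side': S,F,B=c,f,np.array(b[:2])
r=Ro.from_euler('z',STY,degrees=True)
R=Ro.from_quat(o['orientation']).as_matrix()
g=o['tcp_pos']-R[:,2]*.049; obj=g-r.apply([-.092,0,.046]); print('est basket in stand frame mm',(r.inv().apply(obj-STAND)*1000).round(1), 'f',F)
for k,p in dict(hooktop=(0,0,.1445),hookrest=(0,0,.14),stem=(-.011,0,.125),tip=(.011,0,.124),farend=(.109,0,.058)).items(): print(k,((proj(S,obj+r.apply(p))+.5-B)*F).round(0))
for k,p in dict(looptop=(0,0,.1835),loopL=(0,.0245,.181),loopR=(0,-.0245,.181),pbl=(-.036,0,.221),pbr=(.036,0,.221)).items(): print(k,((proj(S,STAND+r.apply(p))+.5-B)*F).round(0))
E
python3 look2.py 18; python3 -c "
from h import *
c=cam('wrist');save(c,'w18')"
```

```text
t 19.47 [0.4336 0.0865 0.1035] q [ 0.11 -0.73  2.11  0.01  1.42 -1.59] F [-0.07 -0.49 -2.52] M [-0.049  0.418  0.017] g 0.081
toolz [ 0.333  0.047 -0.942] jaw [-0.136  0.991  0.001]
est basket in stand frame mm [-64.6   1.4 103.6] f 6
hooktop [248. 327.]
hookrest [249. 336.]
stem [228. 370.]
tip [273. 362.]
farend [474. 443.]
looptop [387. 423.]
loopL [368. 404.]
loopR [406. 452.]
pbl [311. 369.]
pbr [456. 338.]
```

View pics/side18c.png

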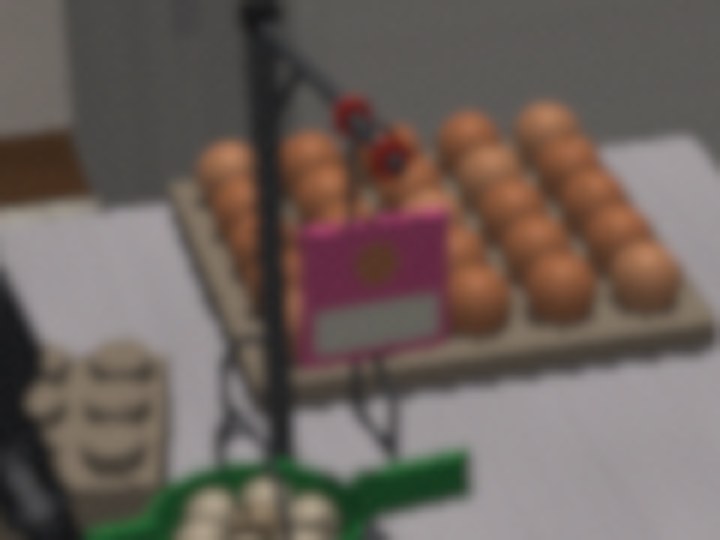

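View pics/w18.png

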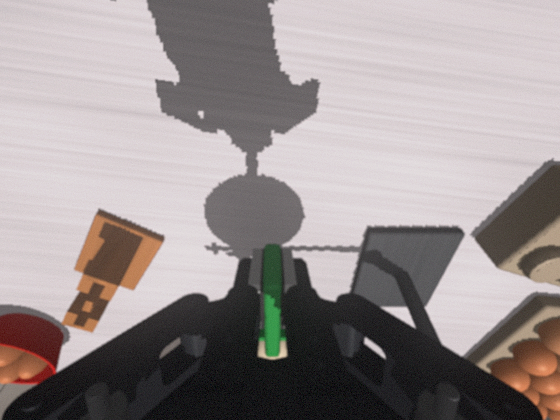

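View pics/top18c.png

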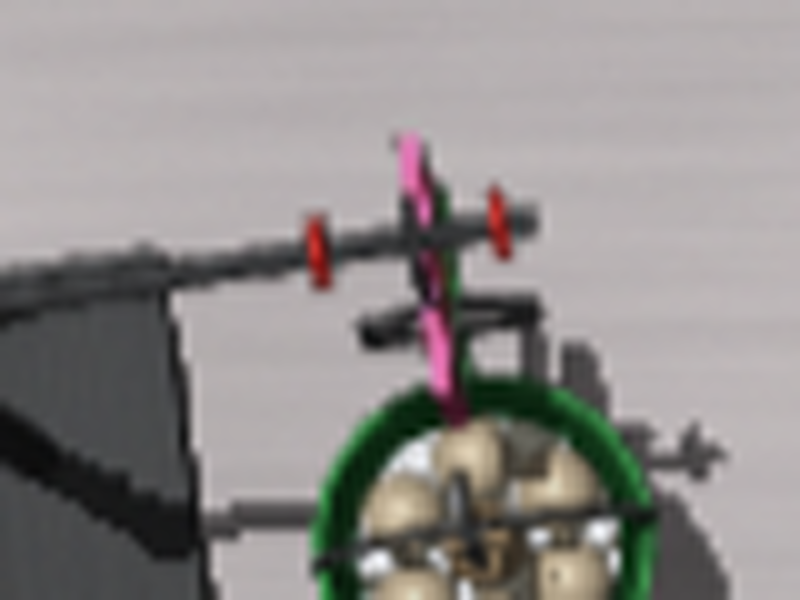

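```bash
python3 - <<'E'
from h import *
import pickle
S=pickle.load(open('side18.pkl','rb'))
H,s,v=cv2.split(cv2.cvtColor(S['img'],cv2.COLOR_BGR2HSV)); m=((H>150)&(H<174)&(s>80)).astype(np.uint8)
n,l,stt,ce=cv2.connectedComponentsWithStats(m); i=1+np.argmax(stt[1:,4]); print(stt[i],ce[i])
W=cloud(S); P=W[l==i]; 
r=Ro.from_euler('z',STY,degrees=True)
Q=r.inv().apply(P-STAND); Q=Q[(abs(Q[:,1])<.03)]
print(len(Q),np.median(Q,0)); A=np.c_[Q[:,0],Q[:,2],np.ones(len(Q))]; k=np.linalg.lstsq(A,Q[:,1],rcond=None)[0]; print('yaw deg',np.degrees(k[0]),'roll',np.degrees(k[1]))
cnt=max(cv2.findContours((l==i).astype(np.uint8),0,1)[0],key=len)
q=cv2.approxPolyDP(cv2.convexHull(cnt),3,True)[:,0];print(q.tolist())
# intersect corners w/ plane y=0 stand frame
for u in q:
    o,d=ray(S,*u); o=r.inv().apply(o-STAND);d=r.inv().apply(d); t=-o[1]/d[1]; print(u,((o+t*d)*1000).round(1))
E
```

```text
[240 175  24  26 284] [251.1056338  183.72535211]
282 [-0.00972394 -0.00353159  0.27028264]
yaw deg -0.2250716873085108 roll -1.1928610888916515
[[262, 175], [263, 188], [240, 200], [240, 179]]
[262 175] [ 26.7   0.  287.6]
[263 188] [ 28.8   0.  247.1]
[240 200] [-39.9   0.  224.8]
[240 179] [-37.1   0.  288.7]
```

The sign hangs with yaw ~0 and pitch ~2°. The basket hook sits about 6 mm lower than nominal, at side-crop row 338 against 327. I'll lower to insertion height, allowing for that.

Call:
{"name": "send_rows", "arguments": {
  "commands": [
    [[0.1, 0, 0.3], [0, 0, 0]],
    [[0.3, 0, 0.8], [0, 0, 0]],
    [[0.5, 0, 1.4], [0, 0, 0]],
    [[0.7, -0.1, 2.0], [0, 0, 0]],
    [[0.9, -0.1, 2.5], [0, 0, 0]],
    [[0.97, -0.1, 2.73], [0, 0, 0]],
    [[0.97, -0.1, 2.73], [0, 0, 0]],
    [[0.97, -0.1, 2.73], [0, 0, 0]]
  ]
}}

```text
t: 20.28
tcp_pos: [0.4344, 0.0839, 0.075]
orientation: [-0.066, 0.983, 0.011, 0.171]
wrist_force: [-0.8, 0.5, -1.7]
grip_width: 0.083
```

```bash
python3 look2.py 19
```

```text
t 20.28 [0.4344 0.0839 0.075 ] q [ 0.11 -0.73  2.16  0.01  1.37 -1.6 ] F [-0.83  0.52 -1.73] M [-0.071  0.483  0.08 ] g 0.083
toolz [ 0.334  0.045 -0.941] jaw [-0.133  0.991  0.   ]
est basket in stand frame mm [-64.3  -1.2  75.1] f 6
hooktop [254. 385.]
hookrest [255. 393.]
stem [234. 427.]
tip [279. 419.]
farend [477. 496.]
looptop [387. 423.]
loopL [368. 404.]
loopR [406. 452.]
pbl [311. 369.]
pbr [456. 338.]
```

View pics/side19c.png

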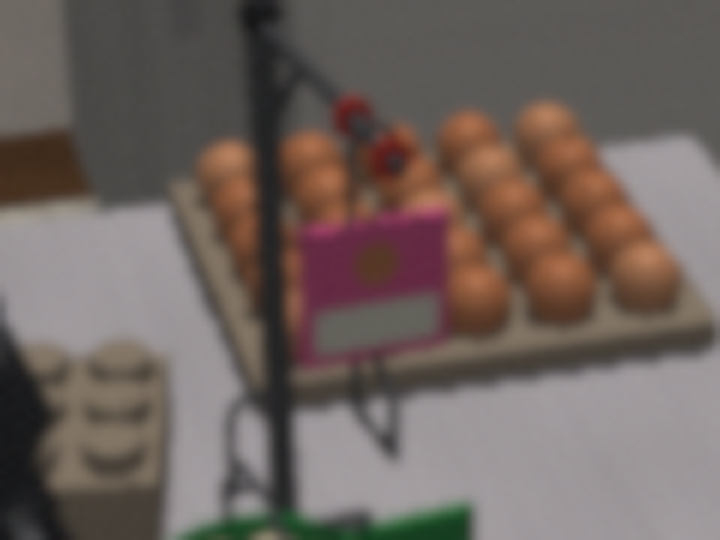

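View pics/top19c.png

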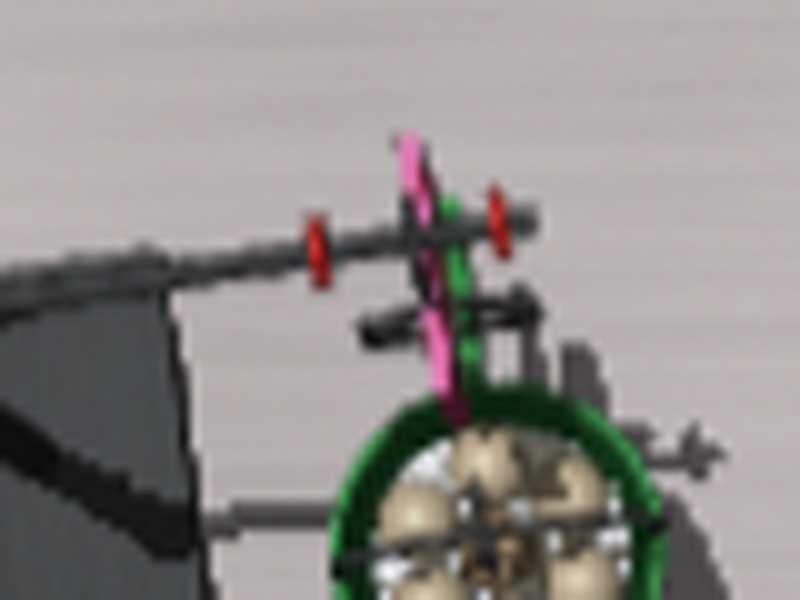

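The hook is now at insertion height. The loop opening spans side-crop rows 355–425 at column 375, and the shifted hook should cover rows ~367–408. I'll bring it in slowly along +x by 61 mm.

Call:
{"name": "send_rows", "arguments": {
  "commands": [
    [[-0.3, 0, 0.15], [0, 0, 0]],
    [[-0.8, 0, 0.35], [0, 0, 0]],
    [[-1.4, 0, 0.55], [0, 0, 0]],
    [[-2.0, 0.1, 0.8], [0, 0, 0]],
    [[-2.6, 0.1, 1.0], [0, 0, 0]],
    [[-3.2, 0.1, 1.25], [0, 0, 0]],
    [[-3.8, 0.1, 1.45], [0, 0, 0]],
    [[-3.8, 0.1, 1.45], [0, 0, 0]],
    [[-3.8, 0.1, 1.45], [0, 0, 0]]
  ]
}}

```text
t: 21.13
tcp_pos: [0.4749, 0.0905, 0.0745]
orientation: [-0.066, 0.983, 0.011, 0.171]
wrist_force: [-0.2, -0.2, -1.1]
grip_width: 0.083
```

```bash
python3 look2.py 20
```

```text
t 21.13 [0.4749 0.0905 0.0745] q [ 0.11 -0.59  2.07  0.01  1.31 -1.59] F [-0.19 -0.17 -1.11] M [-0.06   0.434  0.007] g 0.083
toolz [ 0.334  0.045 -0.941] jaw [-0.133  0.991  0.   ]
est basket in stand frame mm [-23.2  -0.1  74.6] f 6
hooktop [338. 367.]
hookrest [338. 375.]
stem [317. 408.]
tip [361. 401.]
farend [554. 478.]
looptop [387. 423.]
loopL [368. 404.]
loopR [406. 452.]
pbl [311. 369.]
pbr [456. 338.]
```

View pics/side20c.png

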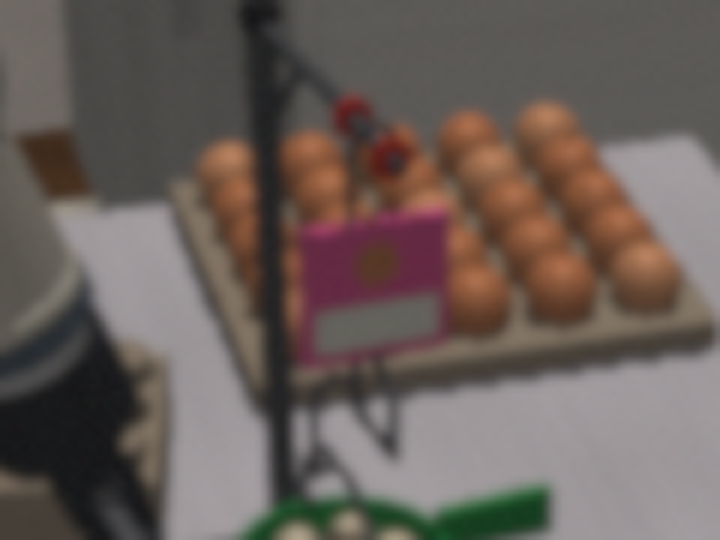

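Call:
{"name": "send_rows", "arguments": {
  "commands": [
    [[-0.3, 0, 0.1], [0, 0, 0]],
    [[-0.7, 0, 0.25], [0, 0, 0]],
    [[-1.1, 0, 0.4], [0, 0, 0]],
    [[-1.5, 0, 0.54], [0, 0, 0]],
    [[-1.85, 0, 0.67], [0, 0, 0]],
    [[-1.85, 0, 0.67], [0, 0, 0]],
    [[-1.85, 0, 0.67], [0, 0, 0]]
  ]
}}

```text
t: 21.82
tcp_pos: [0.4942, 0.0931, 0.0744]
orientation: [-0.066, 0.983, 0.011, 0.171]
wrist_force: [-0.0, -0.1, -2.4]
grip_width: 0.082
```

```bash
python3 look2.py 21; python3 - <<'E'
import cv2
i=cv2.imread('pics/side21.png')[185:235,225:275];cv2.imwrite('pics/s21d.png',cv2.resize(i,None,fx=12,fy=12,interpolation=cv2.INTER_CUBIC))
E
```

```text
t 21.82 [0.4942 0.0931 0.0744] q [ 0.11 -0.52  2.03  0.01  1.29 -1.59] F [-0.04 -0.14 -2.45] M [-0.037  0.441 -0.005] g 0.082
toolz [ 0.334  0.045 -0.942] jaw [-0.133  0.991  0.   ]
est basket in stand frame mm [-3.7 -0.1 74.5] f 6
hooktop [377. 358.]
hookrest [377. 367.]
stem [356. 400.]
tip [400. 392.]
farend [591. 469.]
looptop [387. 423.]
loopL [368. 404.]
loopR [406. 452.]
pbl [311. 369.]
pbr [456. 338.]
```

View pics/s21d.png

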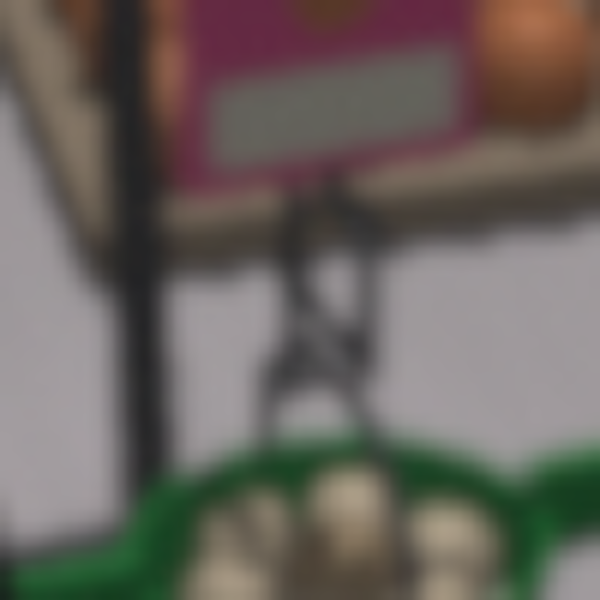

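View pics/top21c.png

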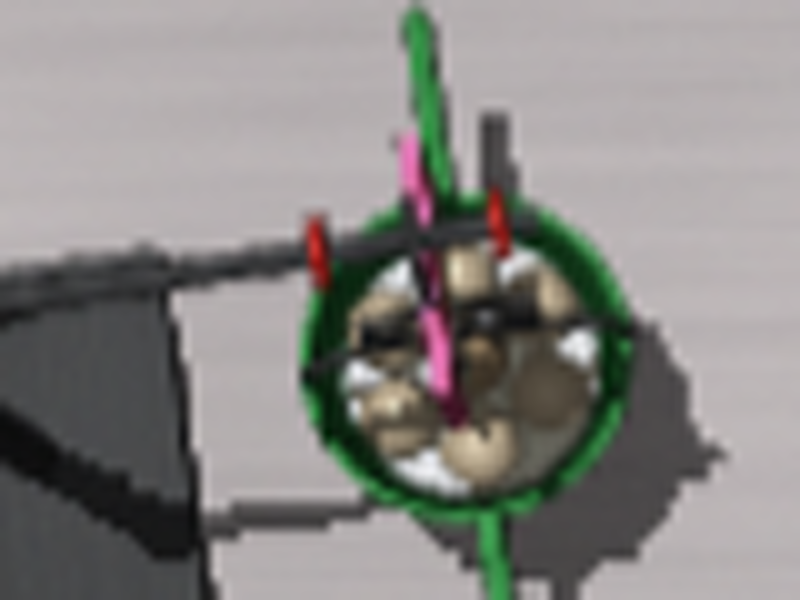

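The hook is inside the loop with no contact. The force is unchanged and the panel hasn't moved. Lowering 18 mm.

Call:
{"name": "send_rows", "arguments": {
  "commands": [
    [[0.1, 0, 0.25], [0, 0, 0]],
    [[0.2, 0, 0.5], [0, 0, 0]],
    [[0.3, 0, 0.8], [0, 0, 0]],
    [[0.4, 0, 1.1], [0, 0, 0]],
    [[0.5, 0, 1.4], [0, 0, 0]],
    [[0.6, 0, 1.7], [0, 0, 0]],
    [[0.6, 0, 1.7], [0, 0, 0]],
    [[0.6, 0, 1.7], [0, 0, 0]]
  ]
}}

```text
t: 22.58
tcp_pos: [0.4939, 0.093, 0.056]
orientation: [-0.066, 0.983, 0.011, 0.17]
wrist_force: [-0.8, -0.2, -1.9]
grip_width: 0.084
```

```bash
python3 look2.py 22; python3 - <<'E'
import cv2
i=cv2.imread('pics/side22.png')[165:235,225:285];cv2.imwrite('pics/s22d.png',cv2.resize(i,None,fx=8,fy=8,interpolation=cv2.INTER_CUBIC))
E
```

```text
t 22.58 [0.4939 0.093  0.056 ] q [ 0.11 -0.51  2.06  0.01  1.25 -1.59] F [-0.76 -0.19 -1.93] M [-0.045  0.427 -0.039] g 0.084
toolz [ 0.334  0.045 -0.942] jaw [-0.133  0.991  0.   ]
est basket in stand frame mm [-4.  -0.1 56.2] f 6
hooktop [378. 393.]
hookrest [378. 402.]
stem [357. 434.]
tip [401. 426.]
farend [590. 502.]
looptop [387. 423.]
loopL [368. 404.]
loopR [406. 452.]
pbl [311. 369.]
pbr [456. 338.]
```

View pics/s22d.png

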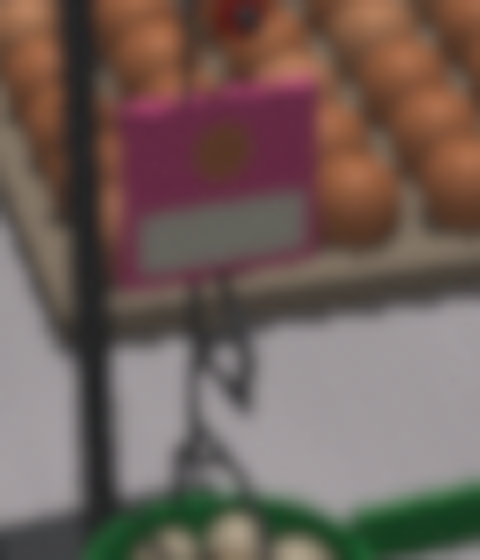

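The hook is engaged around the loop's lower wire. I'll lower gently until its weight transfers.

Call:
{"name": "send_rows", "arguments": {
  "commands": [
    [[0.05, 0, 0.13], [0, 0, 0]],
    [[0.1, 0, 0.26], [0, 0, 0]],
    [[0.13, 0, 0.38], [0, 0, 0]],
    [[0.13, 0, 0.38], [0, 0, 0]],
    [[0.13, 0, 0.38], [0, 0, 0]]
  ]
}}

```text
t: 23.1
tcp_pos: [0.4942, 0.093, 0.0524]
orientation: [-0.066, 0.983, 0.011, 0.171]
wrist_force: [0.6, 0.7, -2.3]
grip_width: 0.083
```

Call:
{"name": "send_rows", "arguments": {
  "commands": [
    [[0.04, 0, 0.1], [0, 0, 0]],
    [[0.07, 0, 0.19], [0, 0, 0]],
    [[0.07, 0, 0.19], [0, 0, 0]],
    [[0.07, 0, 0.19], [0, 0, 0]]
  ]
}}

```text
t: 23.43
tcp_pos: [0.4941, 0.093, 0.0502]
orientation: [-0.066, 0.983, 0.011, 0.171]
wrist_force: [0.7, -0.6, -1.4]
grip_width: 0.086
```

```bash
python3 look2.py 23; python3 - <<'E'
import cv2
i=cv2.imread('pics/side23.png')[165:235,225:285];cv2.imwrite('pics/s23d.png',cv2.resize(i,None,fx=8,fy=8,interpolation=cv2.INTER_CUBIC))
E
```

```text
t 23.43 [0.4941 0.093  0.0502] q [ 0.11 -0.51  2.06  0.01  1.24 -1.59] F [ 0.68 -0.56 -1.42] M [-0.044  0.452  0.006] g 0.086
toolz [ 0.334  0.045 -0.942] jaw [-0.133  0.991  0.   ]
est basket in stand frame mm [-3.9 -0.1 50.3] f 6
hooktop [378. 404.]
hookrest [379. 412.]
stem [358. 445.]
tip [401. 437.]
farend [590. 512.]
looptop [387. 423.]
loopL [368. 404.]
loopR [406. 452.]
pbl [311. 369.]
pbr [456. 338.]
```

View pics/s23d.png

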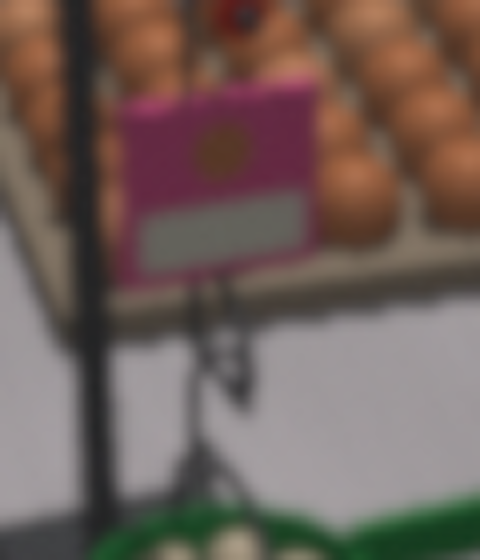

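Not in contact yet, so I'll continue in 2 mm steps.

Call:
{"name": "send_rows", "arguments": {
  "commands": [
    [[0.04, 0, 0.1], [0, 0, 0]],
    [[0.07, 0, 0.19], [0, 0, 0]],
    [[0.07, 0, 0.19], [0, 0, 0]],
    [[0.07, 0, 0.19], [0, 0, 0]]
  ]
}}

```text
t: 23.87
tcp_pos: [0.4941, 0.093, 0.0482]
orientation: [-0.066, 0.983, 0.011, 0.171]
wrist_force: [-0.1, -0.5, -1.7]
grip_width: 0.083
```

Call:
{"name": "send_rows", "arguments": {
  "commands": [
    [[0.04, 0, 0.1], [0, 0, 0]],
    [[0.07, 0, 0.19], [0, 0, 0]],
    [[0.07, 0, 0.19], [0, 0, 0]],
    [[0.07, 0, 0.19], [0, 0, 0]]
  ]
}}

```text
t: 24.2
tcp_pos: [0.4941, 0.093, 0.0463]
orientation: [-0.066, 0.983, 0.011, 0.171]
wrist_force: [-0.6, 0.5, -1.7]
grip_width: 0.084
```

```bash
python3 look2.py 24|head -3; python3 - <<'E'
import cv2
i=cv2.imread('pics/side24.png')[165:235,225:285];cv2.imwrite('pics/s24d.png',cv2.resize(i,None,fx=8,fy=8,interpolation=cv2.INTER_CUBIC))
E
```

```text
t 24.2 [0.4941 0.093  0.0463] q [ 0.11 -0.51  2.07  0.01  1.23 -1.59] F [-0.63  0.47 -1.67] M [-0.087  0.382 -0.01 ] g 0.084
toolz [ 0.334  0.045 -0.941] jaw [-0.133  0.991  0.   ]
est basket in stand frame mm [-3.8 -0.1 46.4] f 6
```

View pics/s24d.png

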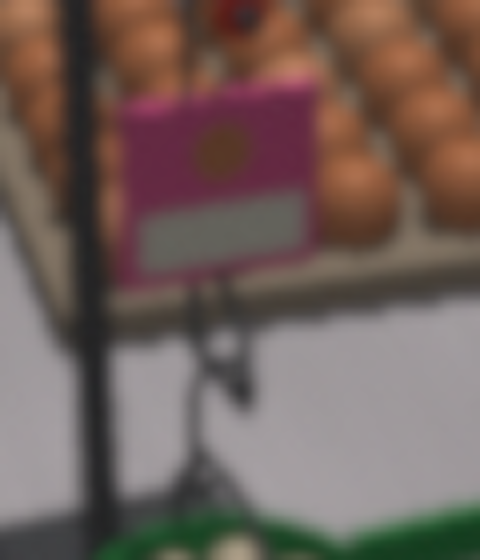

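Call:
{"name": "send_rows", "arguments": {
  "commands": [
    [[0.04, 0, 0.1], [0, 0, 0]],
    [[0.07, 0, 0.19], [0, 0, 0]],
    [[0.07, 0, 0.19], [0, 0, 0]],
    [[0.07, 0, 0.19], [0, 0, 0]]
  ]
}}

```text
t: 24.63
tcp_pos: [0.4947, 0.0931, 0.0452]
orientation: [-0.066, 0.983, 0.012, 0.172]
wrist_force: [-0.1, 1.6, 2.2]
grip_width: 0.08
```

Call:
{"name": "send_rows", "arguments": {
  "commands": [
    [[0.04, 0, 0.1], [0, 0, 0]],
    [[0.07, 0, 0.19], [0, 0, 0]],
    [[0.07, 0, 0.19], [0, 0, 0]],
    [[0.07, 0, 0.19], [0, 0, 0]]
  ]
}}

```text
t: 24.97
tcp_pos: [0.4955, 0.0932, 0.0442]
orientation: [-0.066, 0.983, 0.012, 0.173]
wrist_force: [0.6, 0.3, 5.2]
grip_width: 0.087
```

```bash
python3 look2.py 25|head -3; python3 - <<'E'
import cv2
i=cv2.imread('pics/side25.png')[165:235,225:285];cv2.imwrite('pics/s25d.png',cv2.resize(i,None,fx=8,fy=8,interpolation=cv2.INTER_CUBIC))
E
```

```text
t 24.97 [0.4955 0.0932 0.0442] q [ 0.11 -0.51  2.07  0.01  1.23 -1.59] F [0.61 0.32 5.21] M [ 0.069 -0.526 -0.017] g 0.087
toolz [ 0.338  0.045 -0.94 ] jaw [-0.133  0.991 -0.   ]
est basket in stand frame mm [-2.6 -0.1 44.3] f 6
```

View pics/s25d.png

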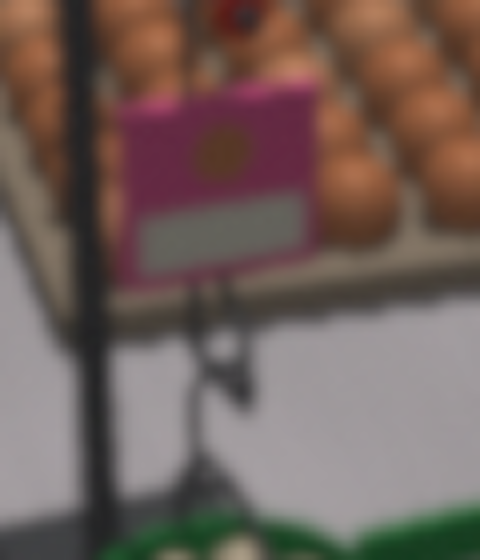

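The force rose to +5 N at almost exactly the nominal hanging height, so the hook arch is on the wire. I'll ease up about 1 mm, release, and wait.

Call:
{"name": "send_rows", "arguments": {
  "commands": [
    [[-0.04, 0, -0.12], [0, 0, 0]],
    [[-0.04, 0, -0.12], [0, 0, 0]],
    [[-0.04, 0, -0.12], [0, 0, 0]],
    [[-0.04, 0, -0.12], [0, 0, 0]]
  ]
}}

```text
t: 25.4
tcp_pos: [0.4951, 0.0932, 0.045]
orientation: [-0.066, 0.983, 0.012, 0.172]
wrist_force: [-1.0, -0.6, 2.1]
grip_width: 0.079
```

```bash
python3 look2.py 26|head -3
```

```text
t 25.4 [0.4951 0.0932 0.045 ] q [ 0.11 -0.51  2.07  0.01  1.23 -1.59] F [-1.   -0.6   2.15] M [ 0.019 -0.069  0.001] g 0.079
toolz [ 0.337  0.045 -0.94 ] jaw [-0.133  0.991 -0.   ]
est basket in stand frame mm [-2.9 -0.1 45.1] f 6
```

Call:
{"name": "send_rows", "arguments": {
  "commands": [
    [[-0.01, 0, -0.04], [0, 0, 0]],
    [[-0.01, 0, -0.04], [0, 0, 0]],
    [[-0.01, 0, -0.04], [0, 0, 0]],
    [[-0.01, 0, -0.04], [0, 0, 0]],
    [[-0.01, 0, -0.04], [0, 0, 0]],
    [[-0.01, 0, -0.04], [0, 0, 0]],
    [[-0.01, 0, -0.04], [0, 0, 0]],
    [[-0.01, 0, -0.04], [0, 0, 0]],
    [[-0.01, 0, -0.04], [0, 0, 0]],
    [[-0.01, 0, -0.04], [0, 0, 0]]
  ],
  "gripper": 0.2
}}

```text
t: 26.33
tcp_pos: [0.4952, 0.0932, 0.0455]
orientation: [-0.066, 0.983, 0.012, 0.172]
wrist_force: [-0.6, 0.3, 0.0]
grip_width: 0.597
```

```bash
python3 look2.py 27|head -3; python3 - <<'E'
from h import *
c=cam('wrist');save(c,'w27')
i=cv2.imread('pics/side27.png')[130:280,190:320];cv2.imwrite('pics/s27d.png',cv2.resize(i,None,fx=4,fy=4,interpolation=cv2.INTER_CUBIC))
E
```

```text
t 26.33 [0.4952 0.0932 0.0455] q [ 0.11 -0.51  2.07  0.01  1.23 -1.59] F [-0.61  0.26  0.03] M [-0.005  0.146  0.023] g 0.597
toolz [ 0.337  0.045 -0.94 ] jaw [-0.133  0.991  0.   ]
est basket in stand frame mm [-2.9 -0.1 45.6] f 6
```

View pics/s27d.png

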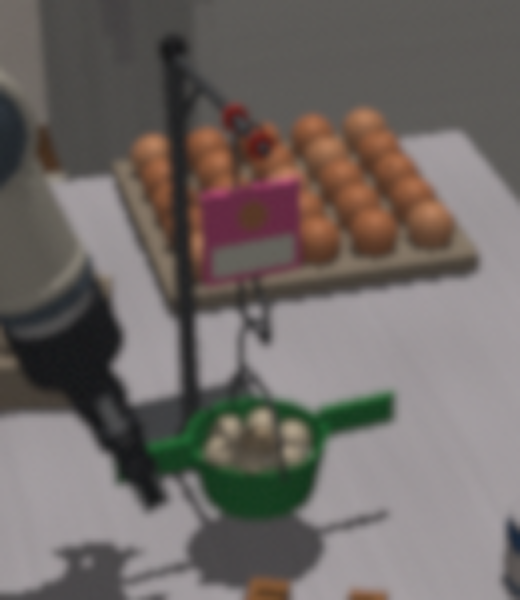

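View pics/w27.png

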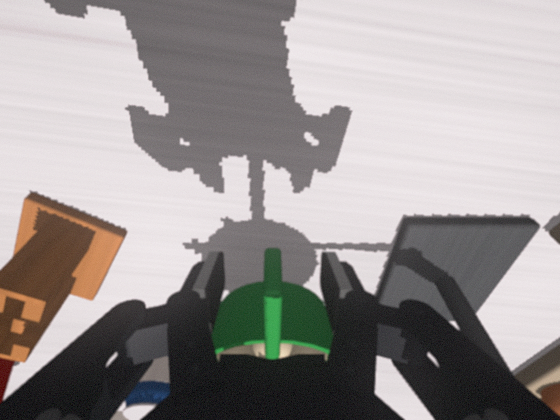

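The basket hangs freely, with the handle centred between the open fingers at column 272. Retreating straight back along the fingers.

Call:
{"name": "send_rows", "arguments": {
  "commands": [
    [[0, 0, -0.4], [0, 0, 0]],
    [[0, 0, -1.0], [0, 0, 0]],
    [[0, 0, -1.8], [0, 0, 0]],
    [[0, 0, -2.7], [0, 0, 0]],
    [[0, 0, -3.7], [0, 0, 0]],
    [[0, 0, -4.8], [0, 0, 0]],
    [[0.2, 0, -6], [0, 0, 0]],
    [[0.5, 0, -7.5], [0, 0, 0]],
    [[1, 0, -9], [0, 0, 0]],
    [[1.5, 0, -10.5], [0, 0, 0]],
    [[2, 0, -12], [0, 0, 0]],
    [[2, 0, -12], [0, 0, 0]]
  ]
}}

```text
t: 27.48
tcp_pos: [0.4363, 0.0853, 0.1563]
orientation: [-0.066, 0.982, 0.012, 0.176]
wrist_force: [0.4, 0.5, 1.2]
grip_width: 0.599
```

Call:
{"name": "send_rows", "arguments": {
  "commands": [
    [[1, -1, -1], [0, 0, 0]],
    [[2, -3, -2], [0, 0, 0]],
    [[2, -6, -2], [0, 0, 0]],
    [[2, -9, -2], [0, 0, 0]],
    [[2, -12, -2], [0, 0, 0]],
    [[2, -15, -2], [0, 0, 0]],
    [[2, -15, -2], [0, 0, 0]],
    [[2, -15, -2], [0, 0, 0]],
    [[2, -15, -2], [0, 0, 0]],
    [[2, -15, -2], [0, 0, 0]],
    [[2, -15, -2], [0, 0, 0]],
    [[2, -15, -2], [0, 0, 0]]
  ]
}}

```text
t: 28.48
tcp_pos: [0.4309, -0.0657, 0.1683]
orientation: [-0.067, 0.982, 0.012, 0.176]
wrist_force: [-0.1, -0.5, 0.9]
grip_width: 0.6
```

```bash
python3 look2.py 28|head -2; python3 - <<'E'
from h import *
i=cv2.imread('pics/side28.png')[130:280,190:320];cv2.imwrite('pics/s28d.png',cv2.resize(i,None,fx=4,fy=4,interpolation=cv2.INTER_CUBIC))
E
```

```text
t 28.48 [ 0.4309 -0.0657  0.1683] q [-0.37 -0.73  1.99  0.17  1.56 -2.05] F [-0.1  -0.49  0.88] M [-0.058  0.178  0.028] g 0.6
toolz [ 0.344  0.047 -0.938] jaw [-0.136  0.991 -0.   ]
```

View pics/s28d.png

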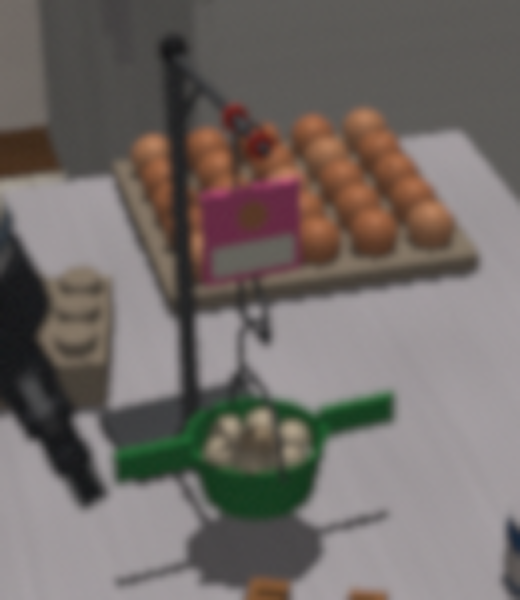

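View pics/top28.png

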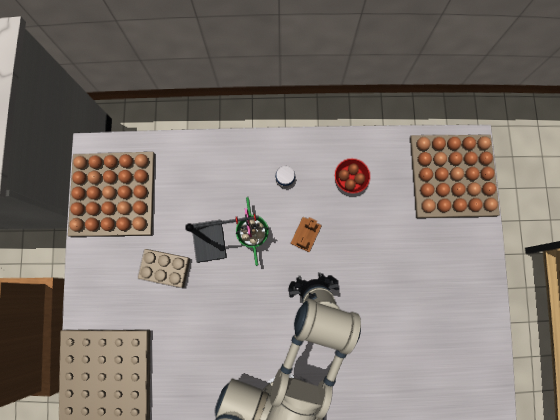

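Sign and basket hang one below the other with the robot clear. I'll let a second pass and compare pictures to confirm they're at rest and the other objects haven't moved.

Call:
{"name": "send_rows", "arguments": {
  "commands": [
    [[0, 0, 0], [0, 0, 0]],
    [[0, 0, 0], [0, 0, 0]],
    [[0, 0, 0], [0, 0, 0]],
    [[0, 0, 0], [0, 0, 0]],
    [[0, 0, 0], [0, 0, 0]],
    [[0, 0, 0], [0, 0, 0]],
    [[0, 0, 0], [0, 0, 0]],
    [[0, 0, 0], [0, 0, 0]],
    [[0, 0, 0], [0, 0, 0]],
    [[0, 0, 0], [0, 0, 0]]
  ]
}}

```text
t: 29.42
tcp_pos: [0.4309, -0.066, 0.1683]
orientation: [-0.067, 0.982, 0.012, 0.176]
wrist_force: [0.5, 0.1, -0.7]
grip_width: 0.601
```

```bash
python3 - <<'E'
from h import *
import pickle
S0=pickle.load(open('side28.pkl','rb'));T0=pickle.load(open('top28.pkl','rb'));TT=pickle.load(open('top0.pkl','rb'))
S=cam('side');T=cam('top');st()
def d(a,b,x0,y0,x1,y1): return np.abs(a['img'][y0:y1,x0:x1].astype(int)-b['img'][y0:y1,x0:x1]).mean().round(2)
print('motion side',d(S,S0,215,150,300,275),'ref bg',d(S,S0,400,200,500,300),'top',d(T,T0,235,190,275,270))
for n,b in dict(tin=(270,160,300,192),bowl=(330,155,375,198),carton=(135,245,192,290),bg=(300,290,320,300)).items(): print(n,d(T,TT,*b))
r=Ro.from_euler('z',STY,degrees=True)
H,s,v=cv2.split(cv2.cvtColor(S['img'],cv2.COLOR_BGR2HSV)); m=(H>45)&(H<80)&(s>120)
W=cloud(S); P=W[m]; Q=r.inv().apply(P[~np.isnan(P[:,0])]-STAND)*1000
L=Q[(Q[:,0]<-70)&(Q[:,0]>-115)];Rr=Q[(Q[:,0]>70)&(Q[:,0]<115)]
print('handles left/right median',np.median(L,0).round(1),np.median(Rr,0).round(1), 'z range',Q[:,2].min().round(0),Q[:,2].max().round(0))
E
```

```text
t 29.52 [ 0.4309 -0.066   0.1683] q [-0.37 -0.73  1.99  0.17  1.56 -2.05] F [ 1.16 -0.1   0.05] M [0.021 0.182 0.   ] g 0.6
toolz [ 0.344  0.047 -0.938] jaw [-0.135  0.991 -0.   ]
motion side 0.52 ref bg 0.43 top 1.2
tin 2.19
bowl 1.72
carton 2.05
bg 103.5
handles left/right median [-89.1  -4.6  95. ] [84.3 -5.2 91.4] z range 10.0 105.0
```

```bash
python3 -c "
from workcell import env
print(env.close_job())"
```

```text
the job is handed in; nothing more can be done
None
```

I hung the pink sign on the bar between the red collars and let go, then hung the green basket in the loop below it. The job was handed in at about 29.5 s of the 69 s allowed.

**Last checks, all fine:**
- The robot was clear of everything, with the gripper open.
- Two side pictures 1 s apart differed no more around the sign and basket than the background did, so both were at rest.
- The basket's handles were level to about 1°, and the sign's yaw was about 0°. I measured the sign's tilt, about 2°, before hanging the basket and did not measure it again.
- The bowl, tin and carton looked unchanged from the first picture.

**What failed or disagreed:**
- **First grasp:** the first try on the sign closed on nothing, with only a light touch of about 5 N. Both cameras showed the fingertips about 44 mm farther back than the description says. I used the measured offset from then on, and the sign stayed in its holder.
- **Basket height:** while the basket was held, the side view put its hook about 6 mm low. It touched the loop about 1–2 mm above the nominal hanging height instead, so that reading was too pessimistic.

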